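Fasten the antenna bracket to the radio set

TASK

Put the aluminium antenna bracket on the steel adapter plate on top of the radio, and slide it up to the plate's long fence and end stop so that its slot lines up with the slot beneath. Then push the thumbscrew through both slots, press it down against its spring, give it a quarter turn so that its crossbar locks under the plate, and let go. Be gentle with the parts and leave the mug, the jar and the screwdriver where they are.

Things in the scene. Friction and masses are not known exactly. Their poses are not given: they have to be found in the camera images.
- radio: Fixed olive radio case, 170 (x) x 300 (y) x 84 mm, lying level; origin at the centre of its underside, z up, y along its length towards the end with the bracket's seat. Knobs up to 17 mm high stand on the deck. On the deck a dark steel adapter plate, 86 (x) x 101 (y) x 6 mm, square to the case, is clamped so that it does not move; it has a slot over a hollow in the case.
- seat_place (a point): Point on the radio (its axes), 90 mm above the desk, level with the adapter plate's upper face. The plate's slot, 18.5 (x) x 9.5 mm (y), bevelled 2 mm, has its centre within 10 mm of this point in x and in y, differently each time and not measured. On the plate: a fence along y, its face 22 mm from the slot centre on the +x side, and an end stop along x, 18 mm from it on the -y side; both 7 mm high.
- bracket_slot (a point): Centre of the bracket's slot, at the plate's underside, z up. Loose aluminium bracket, 0.14 to 0.24 kg: plate 44 (x) x 80 (y) x 5 mm, lying flat, with a square block on it. Slot 18.5 (x) x 9.5 mm (y), mouth bevelled 2 mm, on the plate's centre line, 18 mm from its -y end: with the +x edge on the fence and the -y end on the end stop its slot lies exactly over the adapter's slot, axes parallel.
- bracket_block (a point): Centre of the bracket's square block, where to grasp it: 22 x 22 mm in x and y, 40 mm high, standing on the plate; its centre is 25 mm above the plate's underside and 46 mm from the slot towards +y. A round brass antenna socket, 18 mm across, rises 8 mm above it. Same axes as bracket_slot.
- screw_wing (a point): Centre of the thumbscrew's flat steel wing, where to grasp it: 28 (x) x 9 (y) x 36 mm high (z up). The loose screw (0.07 kg) stands upright in the stand at the start, its collar resting on the stand's top, this point 67.5 mm above the desk. Below the wing: a neck 9 mm across down to 22 mm below this point, then a 7 mm shaft with the collar, then the crossbar.
- screw_tip (a point): Foot of the thumbscrew, on its axis at the underside of the crossbar, 47.5 mm below the wing's centre, same axes. The crossbar is 16 mm (x, like the wing) x 7 mm (y) x 6 mm high. Turned a quarter turn, either way, under the adapter plate it cannot come back up. Turning clockwise (seen from above) drags the bracket's block towards the fence, anticlockwise away from it.
- collar (a joint): How far the screw's sprung collar (24 mm across, 4 mm thick) is pushed up the shaft: 0 at rest to 0.006 m. Spring 2.4 N at rest plus 1.2 N per mm. At rest its underside is 32.5 mm below the wing's centre, 9 mm above the crossbar's upper face. Bracket and adapter plate are 11 mm thick together, so press 4 to 5 mm before turning; let go, it stays about 2 mm compressed and clamps.
- stand: Fixed grey stand, 60 x 60 x 35 mm high, that holds the thumbscrew upright in a 21 x 12 mm slot at its middle; origin at the centre of its underside, z up.
- mug: White mug, 76 mm across and 90 mm high, a bystander; origin at the centre of its underside.
- jar: Small glass jar, 56 mm across and 70 mm high, a bystander; origin at the centre of its underside.
- driver: Screwdriver with a black handle, 170 mm long, lying on the desk between robot and radio, a bystander; origin under its middle.

How it is judged:
By the outcome, as a careful person would: the job done as asked, in the order asked, and still so for the second after the job is handed in, with the robot touching nothing.
It also fails if it takes over 72 s, if anything falls off the work surface, if the arm or the gripper's body presses on something with over 40 N, if the wrist force passes 120 N, or if a joint passes its speed limit or range.

ROBOT

A 6-joint arm with a two-finger parallel gripper is mounted at the origin on the work surface. World frame = base frame: x ahead of the robot, y to its left, z up, the work surface at z = 0. Lengths are in m, angles in degrees, forces in N, time in s.
With the tool pointing down it reaches from about 0.35 to 0.875 m from the base axis. Payload 4.2 kg.
Tool frame: the origin (TCP) lies at the very end of the fingers, on their centre line; the grasp point (between the pads) lies behind it (r.grip_point_offset is the z of the grasp point in the tool frame, in m); z points along the fingers, y is the direction in which the jaws open and shut (so a half turn about z gives the same grasp; the last joint's range is limited). The gripper opens to 87 mm and grips with 3 to 60 N. Pads are 19 mm wide; open, the fingers measure 117 mm over their backs; the gripper's body (75 mm by 190 mm) begins 51 mm behind the grasp point.
Start: joints at [78.587, 22.042, 0.453, 0, -68.411, -14.817], TCP at [0.276, 0.561, 0.223] pointing down, gripper open.
Joint ranges: [-179.83, 179.83], [-69.29, 118.12], [-61.27, 80.66], [-181.25, 117.63], [-171.15, -9.14], [-177.46, 177.46]. Speed limits (degrees/s): [159.86, 159.86, 180, 180, 180, 180].

INTERFACE

Orientations are given as a 3x3 rotation matrix whose columns are the frame's x, y, z axes.
In Python, from station import r, capture, workorder gives the robot as it stands. The module is installed in compiled form; this text tells all that it offers.
- The arm moves only by the shell command python3 -m crank 'ROWS'. ROWS is JSON, a list of rows, each an object with "delta_rot": the turn, a rotation vector about the tool's x, y, z in rad, a list of three; "linear": the shift along the tool's x, y, z in m, a list of three; "gripper": the opening in per cent of the stroke, from 0 (shut) to 100 (fully open). A call has 1 to 10 rows; each row shifts and turns the commanded pose from where the row before left it, along the tool's axes as they then stand; what a row does not reach is not made up. A row lasts 1/8 s, in which the tool goes at most 62.5 mm and 10.7 degrees, less where a joint would pass 70% of its speed; a pose out of reach is approached as far as the arm can. A call is refused whole if a number of a shift passes 0.0625 or a number of a turn 0.188, either way. A call with a gripper value outside its range is refused whole. The fingers move at their own pace and stop on an object; the grip force is fixed at half the most. Time passes only in rows, so rows that do not move let the fingers close. It gives the time, the measured TCP pose, the force and the opening at its end, in the units of the state.
- r.sense(): the state, without advancing time (a new reading comes with each control period).
- capture(name): name is "scene" or "top"; returns a dict with "img" (420x560x3 uint8, blue, green, red), "fx", "fy", "cx", "cy" (pixels), "dist_coeffs" ([k1, k2, p1, p2, k3] as OpenCV has them; the pictures are not rectified), "world_from_camera" (4x4, takes a point from camera to world coordinates). Camera axes: x right, y down, z forward; pixel columns grow to the right and rows downward; lengths in m; the calibration is good to about 2 mm. A picture is of the moment at which its call begins. There is no depth.
- workorder.finish_job(): hands the job in, once; it reports no verdict.
The state is a dict: "time_s": time; "joints": joint angles; "joint_velocities": joint speeds; "effort": joint torques, N m; "tcp_pos": TCP position; "ee_rot": TCP orientation; "wrist_force": force on the tool from outside, world axes, zero at the start; "moment": the same for the moment, N m; "gripper_width": opening from 0.0 (shut) to 1.0 (fully open).
Only numpy, scipy, OpenCV 4.12 (cv2) and the standard library are available. Lean on these libraries where they do the work, as an engineer would, in place of code of your own. Each camera call takes 0.05 s, during which the arm holds its last target.

## Working session

There is one attempt and no reset: what is moved stays moved. The work goes in short steps, Python scripts to look and compute and a shell command to move; the robot and the scene stay as the last step left them, time stands still between calls to the robot, and variables do not carry over. Pictures are saved under pics/ and viewed, and the job is handed in when it is done.

```bash
mkdir -p pics
python3 - <<'E'
from station import r,capture
import cv2,numpy as np
for n in("scene","top"):
    c=capture(n); cv2.imwrite(f"pics/{n}0.png",c["img"]); print(n,c["fx"],c["fy"],c["cx"],c["cy"],c["dist_coeffs"]);print(np.round(c["world_from_camera"],4))
print(r.sense()); print(r.grip_point_offset)
E
```

```text
scene 386.1584654332947 386.1584654332947 285.632630362367 211.67449013823833 [-0.01286193  0.          0.          0.          0.        ]
[[ 0.1489  0.5779 -0.8024  1.2367]
 [ 0.9888 -0.0965  0.114  -0.0859]
 [-0.0116 -0.8104 -0.5858  0.5713]
 [ 0.      0.      0.      1.    ]]
top 477.862868888539 477.862868888539 273.0562192386758 211.03111934198344 [-0.14630389  0.          0.          0.          0.        ]
[[-1.1100e-02 -9.8040e-01  1.9670e-01  3.5310e-01]
 [-9.9980e-01  1.4100e-02  1.3900e-02  2.0000e-04]
 [-1.6400e-02 -1.9650e-01 -9.8040e-01  1.0742e+00]
 [ 0.0000e+00  0.0000e+00  0.0000e+00  1.0000e+00]]
{'time_s': 0.1, 'joints': array([ 7.85864121e+01,  2.20868618e+01,  3.88234668e-01, -2.36513573e-02,
       -6.84121698e+01, -1.48175914e+01]), 'joint_velocities': array([-0.02186553, -0.13275441,  0.26428355,  0.09179598, -0.05846503,
        0.07769188]), 'effort': array([ 8.20010591e-04, -3.91690028e+01,  1.87935930e+01,  4.23185930e+00,
        1.34727691e-02, -7.43927876e-05]), 'tcp_pos': array([0.27599137, 0.56016572, 0.22157226]), 'ee_rot': array([[ 8.96950720e-01, -4.42129878e-01, -7.58915215e-04],
       [-4.42130512e-01, -8.96948883e-01, -1.81954113e-03],
       [ 1.23765345e-04,  1.96757830e-03, -9.99998057e-01]]), 'wrist_force': array([-0.28877295,  0.39696575,  0.52775879]), 'moment': array([ 0.01568469, -0.03562052, -0.00905564]), 'gripper_width': 0.9997117947514177}
-0.0187
```

View pics/scene0.png

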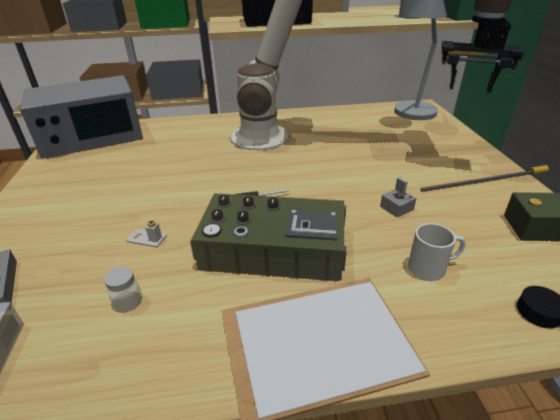

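View pics/top0.png

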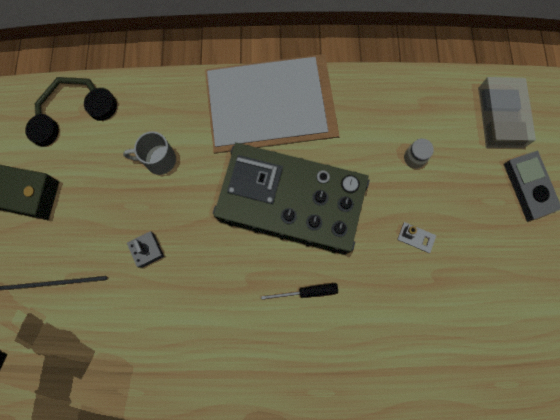

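The top view shows the radio at about (292,197) with its plate at (253,180). The bracket is at (416,236), the screw stand at (145,249), the mug at (155,153), the jar at (420,152) and the driver at (300,293). I'll zoom in next.

```bash
cat > h.py <<'E'
import numpy as np,cv2
from station import r,capture
def crop(c,x,y,w,h,s,fn,g=0.6):
    im=c["img"][y:y+h,x:x+w]; im=(255*(im/255.)**g).astype(np.uint8)
    im=cv2.resize(im,None,fx=s,fy=s,interpolation=cv2.INTER_CUBIC); cv2.imwrite(fn,im)
def K(c): return np.array([[c["fx"],0,c["cx"]],[0,c["fy"],c["cy"]],[0,0,1.]])
def ray(c,px):
    u=cv2.undistortPoints(np.array(px,float).reshape(-1,1,2),K(c),np.array(c["dist_coeffs"])).reshape(-1,2)
    W=np.array(c["world_from_camera"]); d=np.c_[u,np.ones(len(u))]@W[:3,:3].T
    return W[:3,3],d
def atz(c,px,z):
    o,d=ray(c,px); return o+d*((z-o[2])/d[:,2])[:,None]
def proj(c,P):
    W=np.linalg.inv(np.array(c["world_from_camera"])); rv=cv2.Rodrigues(W[:3,:3])[0]
    return cv2.projectPoints(np.array(P,float).reshape(-1,1,3),rv,W[:3,3],K(c),np.array(c["dist_coeffs"]))[0].reshape(-1,2)
E
python3 - <<'E'
from h import *
t=capture("top"); s=capture("scene")
crop(t,210,135,90,80,8,"pics/t_plate.png"); crop(t,390,215,55,45,12,"pics/t_br.png",.8); crop(t,120,225,50,45,12,"pics/t_st.png")
crop(s,270,195,90,60,8,"pics/s_plate.png"); crop(s,120,210,55,45,12,"pics/s_br.png",.8); crop(s,370,170,55,50,12,"pics/s_st.png")
crop(t,205,135,175,125,4,"pics/t_radio.png",.5)
E
```

```text
(no output)
```

View pics/t_plate.png

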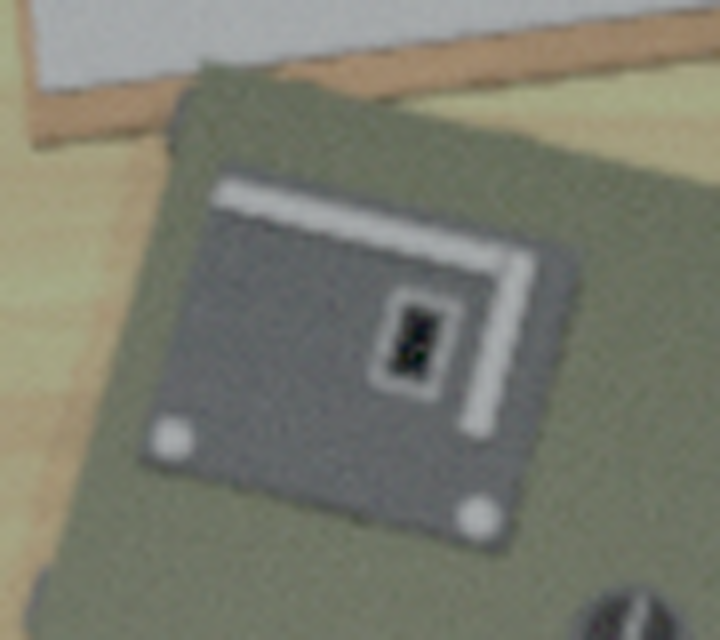

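View pics/t_br.png

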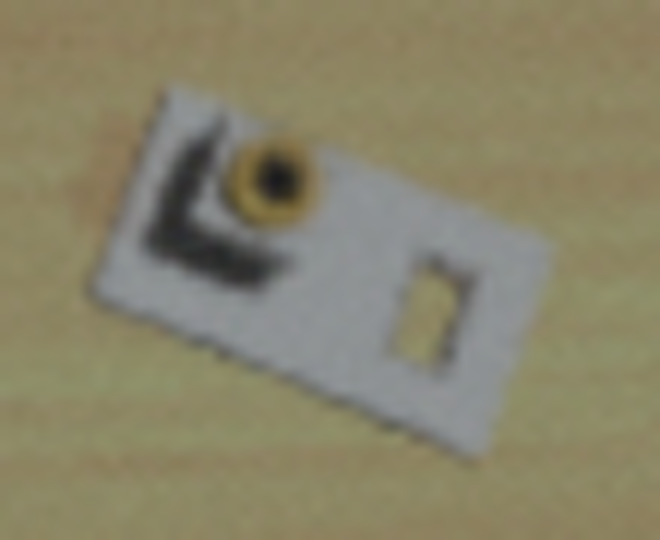

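View pics/t_st.png

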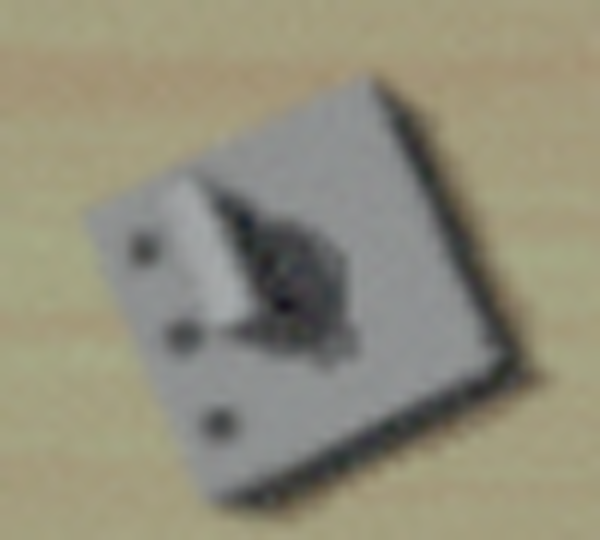

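View pics/s_plate.png

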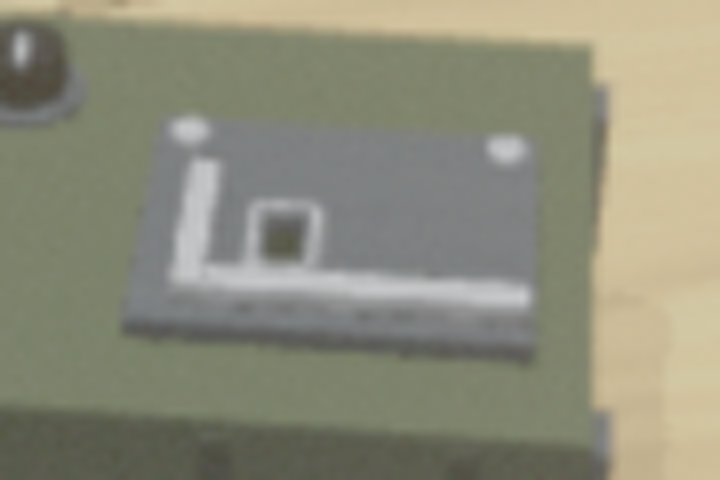

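View pics/s_br.png

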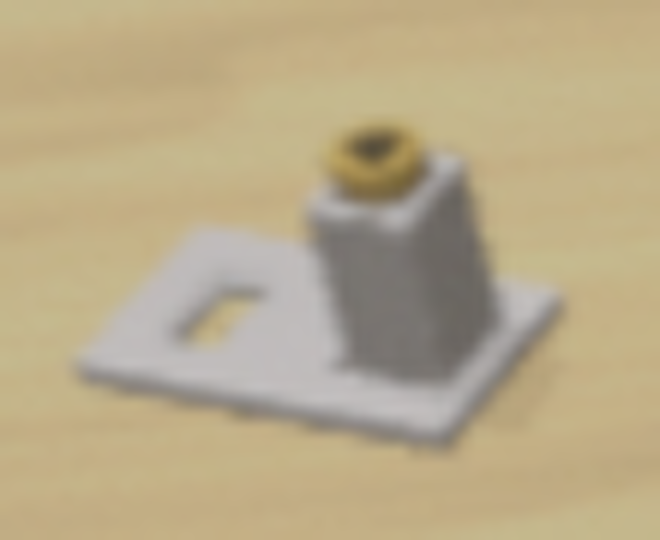

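View pics/s_st.png

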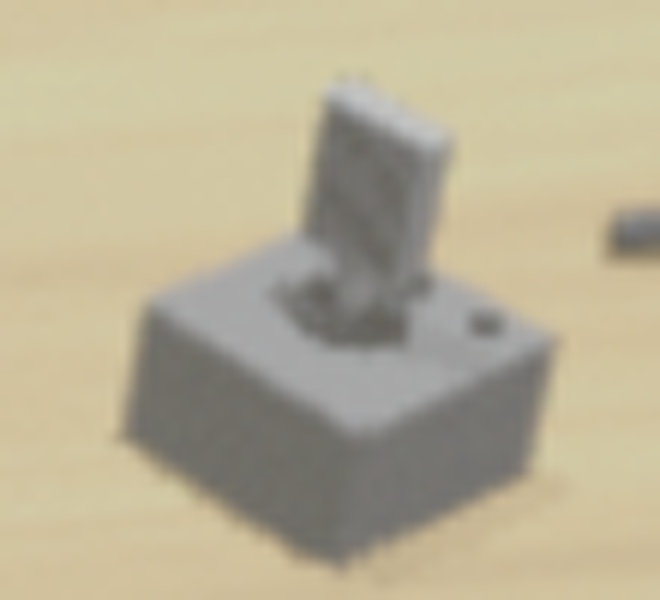

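View pics/t_radio.png

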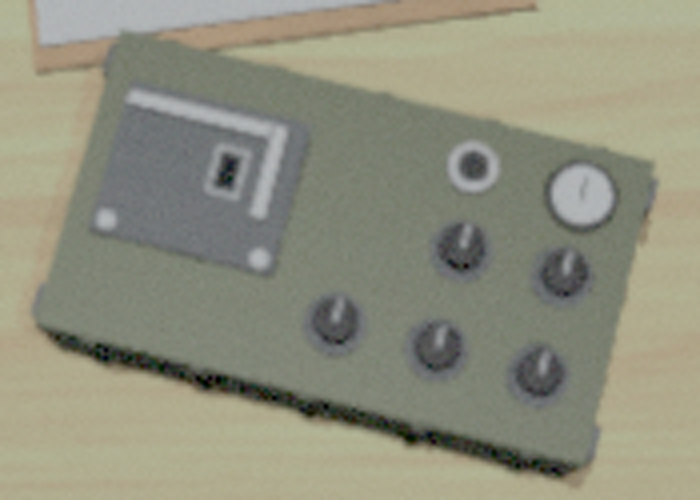

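```bash
cat > fit.py <<'E'
from h import *
from scipy.optimize import least_squares
t=capture("top"); s=capture("scene")
def cv(p,x0,y0,sc): return (np.array(p,float)+.5)/sc-.5+np.array([x0,y0])
def fit(obs,x0,fixyaw=None):
    # obs: list (cam, local pts, px)
    def pose(P,q):
        a=q[2]; R=np.array([[np.cos(a),-np.sin(a),0],[np.sin(a),np.cos(a),0],[0,0,1]]); return P@R.T+np.array([q[0],q[1],0])
    def f(q): return np.concatenate([(proj(c,pose(np.array(P,float),q))-px).ravel() for c,P,px in obs])
    o=least_squares(f,x0); return o.x,np.round(o.fun.reshape(-1,2),2)
if __name__=="__main__":
    B=[(-22,-18,5),(22,-18,5),(22,62,5),(-22,62,5),(0,46,53)]
    B=np.array(B)/1000
    ot=(t,B,cv([(478,455),(547,240),(168,85),(92,288),(275,180)],390,215,12))
    os=(s,B,cv([(200,230),(78,362),(445,434),(563,298),(375,150)],120,210,12))
    for o in([ot],[os],[ot,os]):
        q,e=fit(o,[.3,-.3,-.4]); print("bracket",q[:2],np.degrees(q[2]),e.tolist())
    S=np.array([(9.25+2,4.75+2,90),(11.25,-6.75,90),(-11.25,-6.75,90),(-11.25,6.75,90)])/1000
    ot=(t,S,cv([(395,285),(465,300),(440,400),(370,383)],210,135,8))
    os=(s,S,cv([(318,270),(244,265),(256,202),(322,206)],270,195,8))
    for o in([ot],[os],[ot,os]):
        q,e=fit(o,[.5,0,-.25]); print("slot",q[:2],np.degrees(q[2]),e.tolist())
    # plate corners
    p=atz(t,cv([(225,170),(580,250),(500,550),(145,460)],210,135,8),.09); print(p[:,:2])
    def yaw(a,b): d=b-a; return np.degrees(np.arctan2(d[1],d[0]))
    print("plate yaws",yaw(p[1],p[0])-90,yaw(p[2],p[3])-90,yaw(p[3],p[0]),yaw(p[2],p[1]))
    f=atz(t,cv([(210,206),(495,274),(500,268),(460,432)],210,135,8),.097);print("fence inner",f[:,:2], yaw(f[1],f[0])-90, yaw(f[3],f[2]))
    d=atz(t,cv([(125,32),(655,165),(590,465),(40,322)],205,135,4),.084);print("deck",d[:,:2].mean(0),yaw(d[1],d[0])-90,yaw(d[2],d[3])-90,yaw(d[3],d[0]),yaw(d[2],d[1]))
    W=np.array([(14,4.5,85.5),(14,-4.5,85.5),(-14,-4.5,85.5),(-14,4.5,85.5)])/1000
    T=np.array([(30,30,35),(30,-30,35),(-30,-30,35),(-30,30,35)])/1000
    ot=(t,T,cv([(90,210),(370,75),(510,355),(212,505)],120,225,12))
    os=(s,T[[0,1,3]],cv([(362,440),(148,300),(555,342)],370,170,12))
    for o in([ot],[os],[ot,os]):
        q,e=fit(o,[.3,.3,.4]); print("stand",q[:2],np.degrees(q[2]),e.tolist())
    ot=(t,W[[3,0,1,2]],cv([(210,325),(165,190),(190,178),(245,318)],120,225,12))
    os=(s,W[[3,0,1,2]],cv([(450,140),(417,152),(325,92),(350,80)],370,170,12))
    ow=os
    for o in([ot],[os],[ot,os]):
        q,e=fit(o,[.3,.3,.4]); print("wing",q[:2],np.degrees(q[2]),e.tolist())
    print("mug",atz(t,[(155,150)],.09),"jar",atz(t,[(421,148)],.07))
E
python3 fit.py
```

```text
bracket [ 0.49425709 -0.3306904 ] -23.700731532449947 [[-0.04, -0.1], [0.54, 0.12], [-0.05, -0.29], [-0.29, 0.38], [-0.14, -0.12]]
bracket [ 0.49760287 -0.32890644] -24.10421218248434 [[0.32, -0.19], [-0.38, 0.33], [-0.08, 0.21], [0.02, -0.44], [0.12, 0.04]]
bracket [ 0.49501601 -0.33006375] -23.861273894098822 [[-0.36, -0.42], [0.26, -0.17], [-0.29, -0.67], [-0.58, -0.02], [-0.42, -0.51], [-0.06, -0.79], [-0.68, -0.31], [-0.37, -0.55], [-0.36, -1.15], [-0.21, -0.66]]
slot [0.62432746 0.03744339] -14.19568402788608 [[1.01, 1.48], [-1.61, 1.0], [-1.0, -1.58], [1.6, -0.87]]
slot [0.62637949 0.04063915] -15.430360187772884 [[-1.21, -0.67], [1.34, -0.48], [0.79, 0.68], [-0.92, 0.59]]
slot [0.62514082 0.03918168] -14.689568181799817 [[0.25, 1.11], [-2.39, 0.68], [-1.87, -1.93], [0.75, -1.26], [-1.97, -1.0], [0.59, -0.76], [-0.09, 0.41], [-1.8, 0.27]]
[[ 0.67331327  0.08916672]
 [ 0.64918277 -0.00626742]
 [ 0.56722552  0.01605074]
 [ 0.59308963  0.11006614]]
plate yaws -14.189812999832156 -15.381843294965137 -14.601826620010675 -15.23311297832837
fence inner [[0.66101905 0.09249899]
 [0.64
[... 351 characters left out ...]
067618 ] -64.24712665359999 [[-0.1, -0.22], [-0.44, 0.25], [0.53, -0.07]]
stand [0.48118348 0.29898814] 2.8867203402847226 [[5.19, -6.21], [8.08, 3.45], [-3.07, 6.99], [-4.72, -4.03], [12.27, -5.04], [7.17, 9.63], [-14.49, -9.71]]
wing [0.48105957 0.30440443] 22.02729212850151 [[-0.4, 0.85], [-0.99, -0.04], [0.81, -0.65], [0.58, -0.18]]
wing [0.48475352 0.30547053] -40.21896241322631 [[-1.72, -4.12], [-2.61, 0.06], [1.38, 4.05], [3.0, -0.08]]
wing [0.48194524 0.30521223] -5.83814203750968 [[-3.94, -0.11], [1.63, -1.92], [3.63, -0.52], [-2.76, 0.88], [-5.75, -5.64], [0.4, -0.69], [4.35, 4.44], [-1.03, -0.51]]
mug [[0.69072814 0.27133119 0.09      ]] jar [[ 0.69314855 -0.31696366  0.07      ]]
```

```bash
cat > go.py <<'E'
import sys,numpy as np
from h import r
def st():
    s=r.sense();R=s["ee_rot"]; yaw=np.degrees(np.arctan2(R[1,0],R[0,0]))
    print("t",round(s["time_s"],2),"tcp",np.round(s["tcp_pos"],4),"yaw",round(yaw,2),"tilt",np.round(R[:2,2],4),"F",np.round(s["wrist_force"],1),"M",np.round(s["moment"],2),"w",round(s["gripper_width"]*87,1),"j",np.round(s["joints"],0))
    return s,R,yaw
if __name__=="__main__":
    s,R,yaw=st()
    if len(sys.argv)>1:
        a=[float(v) for v in sys.argv[1:]]
        print("tool shift mm",np.round(1000*R.T@(np.array(a[:3])-s["tcp_pos"]),1))
        if len(a)>3: d=a[3]-yaw; print("turn z rad",round(-np.radians(d),4))
E
python3 go.py 0.5144 -0.2878 0.12 -23.9
```

```text
t 0.3 tcp [0.2761 0.5605 0.2222] yaw -26.24 tilt [-0.0003 -0.0007] F [-0.2 -0.3 -0.3] M [ 0.02 -0.01 -0.04] w 86.9 j [ 79.  22.   0.  -0. -68. -15.]
tool shift mm [588.7 655.5 102.7]
turn z rad -0.0408
```

```bash
python3 -m crank '[{"linear":[0.0294,0.0328,0],"delta_rot":[0,0,0],"gripper":100},{"linear":[0.0294,0.0328,0],"delta_rot":[0,0,0],"gripper":100},{"linear":[0.0294,0.0328,0],"delta_rot":[0,0,0],"gripper":100},{"linear":[0.0294,0.0328,0],"delta_rot":[0,0,0],"gripper":100},{"linear":[0.0294,0.0328,0],"delta_rot":[0,0,0],"gripper":100},{"linear":[0.0294,0.0328,0],"delta_rot":[0,0,0],"gripper":100},{"linear":[0.0294,0.0328,0],"delta_rot":[0,0,0],"gripper":100},{"linear":[0.0294,0.0328,0],"delta_rot":[0,0,0],"gripper":100},{"linear":[0.0294,0.0328,0],"delta_rot":[0,0,0],"gripper":100},{"linear":[0.0294,0.0328,0],"delta_rot":[0,0,0],"gripper":100}]'; python3 go.py 0.5144 -0.2878 0.12 -23.9
```

```text
time_s: 1.55
tcp_pos: [0.3951, 0.1351, 0.2228]
ee_rot: [[0.897, -0.442, 0.001], [-0.442, -0.897, 0.001], [0.0, -0.001, -1.0]]
wrist_force: [0.1, 1.0, 0.6]
gripper_width: 1.0
t 1.55 tcp [0.3951 0.1351 0.2228] yaw -26.21 tilt [0.0007 0.0005] F [0.1 1.  0.6] M [ 0.03 -0.09 -0.03] w 87.0 j [ 41.   1. -26.   0. -62.  22.]
tool shift mm [293.7 326.8 102.7]
turn z rad -0.0403
```

```bash
python3 -m crank '[{"linear":[0.0294,0.0328,0],"delta_rot":[0,0,-0.02],"gripper":100},{"linear":[0.0294,0.0328,0],"delta_rot":[0,0,-0.02],"gripper":100},{"linear":[0.0294,0.0328,0],"delta_rot":[0,0,0],"gripper":100},{"linear":[0.0294,0.0328,0],"delta_rot":[0,0,0],"gripper":100},{"linear":[0.0294,0.0328,0],"delta_rot":[0,0,0],"gripper":100},{"linear":[0.0294,0.0328,0.01],"delta_rot":[0,0,0],"gripper":100},{"linear":[0.0294,0.0328,0.02],"delta_rot":[0,0,0],"gripper":100},{"linear":[0.0294,0.0328,0.03],"delta_rot":[0,0,0],"gripper":100},{"linear":[0.0294,0.0328,0.03],"delta_rot":[0,0,0],"gripper":100},{"linear":[0.028,0.031,0.02],"delta_rot":[0,0,0],"gripper":100}]'; python3 go.py 0.5144 -0.2878 0.09 -23.9
```

```text
time_s: 2.8
tcp_pos: [0.5273, -0.2825, 0.1109]
ee_rot: [[0.914, -0.406, -0.002], [-0.406, -0.914, 0.001], [-0.002, 0.0, -1.0]]
wrist_force: [0.1, -0.5, 0.5]
gripper_width: 1.0
t 2.8 tcp [ 0.5273 -0.2825  0.1109] yaw -23.96 tilt [-0.0017  0.0006] F [ 0.1 -0.5  0.5] M [ 0.09 -0.06  0.03] w 87.0 j [-13.  25. -12.  -0. -53.  79.]
tool shift mm [-9.6 10.1 20.9]
turn z rad -0.001
```

```bash
python3 -m crank '[{"linear":[0,0,0],"delta_rot":[0,0,0],"gripper":100}]' >/dev/null; python3 go.py 0.5144 -0.2878 0.0105 -23.9;  python3 - <<'E'
from h import *
t=capture("top"); s=capture("scene")
crop(t,370,190,90,80,8,"pics/t1.png"); crop(s,100,160,90,80,8,"pics/s1.png")
E
```

```text
t 2.92 tcp [ 0.5266 -0.2831  0.1098] yaw -24.15 tilt [-0.0043  0.0011] F [ 0.  -0.1  1. ] M [0.   0.06 0.02] w 86.6 j [-13.  25. -12.  -0. -53.  79.]
tool shift mm [-8.8  9.2 99.3]
turn z rad -0.0043
```

View pics/s1.png

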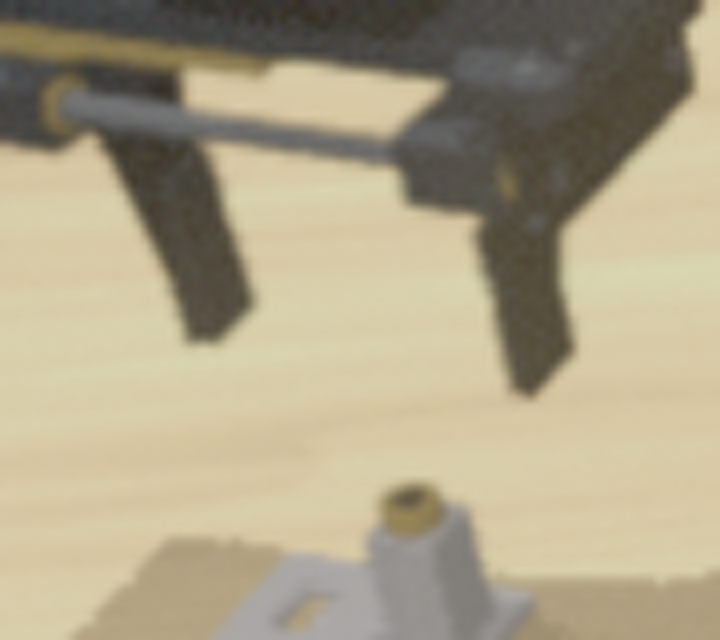

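View pics/t1.png

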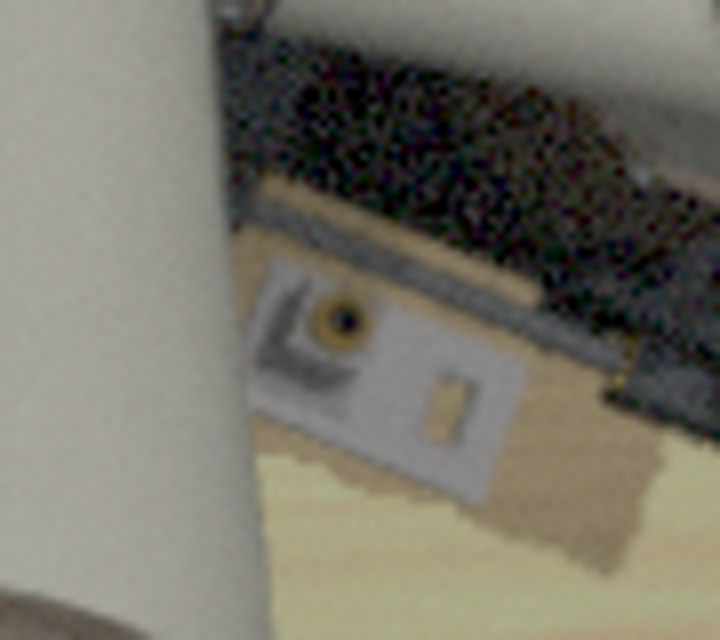

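Run:
```python
from h import *
s=capture("scene"); q=r.sense(); R=q["ee_rot"]; p=q["tcp_pos"]
for y in(-58.5,-43.5,43.5,58.5):
  for x in(-9.5,9.5):
    u=proj(s,p+R@np.array([x,y,0])/1000)[0]; print(y,x,np.round((u-[100,160]+.5)*8-.5))
```

```text
-58.5 -9.5 [596. 354.]
-58.5 9.5 [560. 395.]
-43.5 -9.5 [545. 346.]
-43.5 9.5 [508. 387.]
43.5 -9.5 [257. 301.]
43.5 9.5 [216. 339.]
58.5 -9.5 [209. 293.]
58.5 9.5 [167. 332.]
```

```bash
python3 go.py 0.5162 -0.2870 0.0115 -24
```

```text
t 3.08 tcp [ 0.5275 -0.2808  0.1129] yaw -23.93 tilt [ 0.0003 -0.0001] F [-0.2 -0.3  0.8] M [ 0.   -0.02 -0.01] w 86.8 j [-13.  25. -12.   0. -53.  79.]
tool shift mm [ -7.9  10.2 101.4]
turn z rad 0.0013
```

```bash
python3 -m crank '[{"linear":[-0.008,0.010,0.02],"delta_rot":[0,0,0],"gripper":100},{"linear":[0,0,0.025],"delta_rot":[0,0,0],"gripper":100},{"linear":[0,0,0],"delta_rot":[0,0,0],"gripper":100},{"linear":[0,0,0],"delta_rot":[0,0,0],"gripper":100}]'; python3 go.py 0.5162 -0.2870 0.0115 -24;python3 - <<'E'
from h import *
t=capture("top"); s=capture("scene")
crop(s,100,180,90,80,8,"pics/s2.png");q=r.sense(); R=q["ee_rot"]; p=q["tcp_pos"]
print(p)
for y in(-43.5,43.5):
  for x in(-9.5,9.5):
    u=proj(s,p+R@np.array([x,y,0])/1000)[0]; print(y,x,np.round((u-[100,180]+.5)*8-.5))
E
```

```text
time_s: 3.58
tcp_pos: [0.5172, -0.2867, 0.0692]
ee_rot: [[0.915, -0.404, 0.003], [-0.404, -0.915, -0.001], [0.003, -0.0, -1.0]]
wrist_force: [0.1, 0.3, -0.1]
gripper_width: 0.999
t 3.58 tcp [ 0.5172 -0.2867  0.0692] yaw -23.85 tilt [ 0.0025 -0.001 ] F [ 0.1  0.3 -0.1] M [ 0.   -0.05  0.01] w 86.9 j [-13.  27. -16.   0. -47.  79.]
tool shift mm [-1.   0.7 57.7]
turn z rad 0.0026
[ 0.51727305 -0.28694185  0.06923728]
-43.5 -9.5 [556. 299.]
-43.5 9.5 [521. 339.]
43.5 -9.5 [279. 253.]
43.5 9.5 [240. 292.]
```

View pics/s2.png

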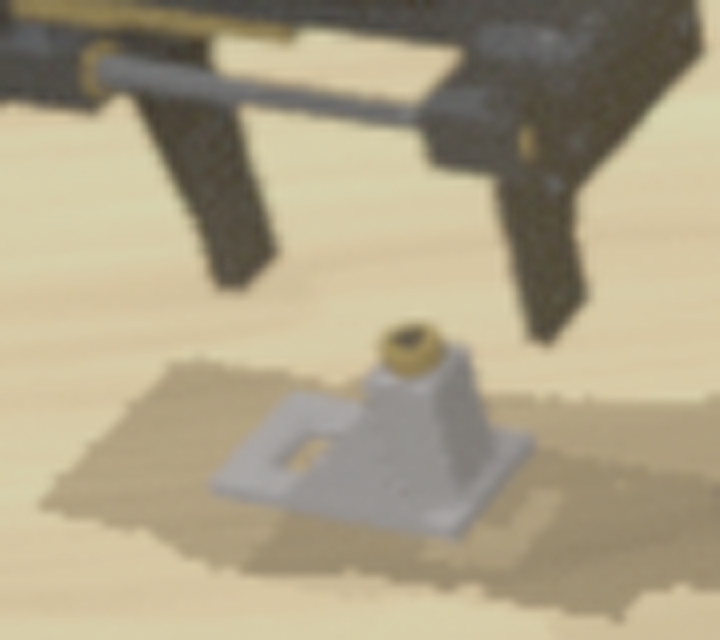

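```bash
python3 -m crank '[{"linear":[-0.001,0.0005,0.025],"delta_rot":[0,0,0],"gripper":100},{"linear":[0,0,0.022],"delta_rot":[0,0,0],"gripper":100},{"linear":[0,0,0.0075],"delta_rot":[0,0,0],"gripper":100},{"linear":[0,0,0],"delta_rot":[0,0,0],"gripper":60},{"linear":[0,0,0],"delta_rot":[0,0,0],"gripper":40}]'; python3 go.py 0.5162 -0.2870 0.0115 -24
```

```text
time_s: 4.3
tcp_pos: [0.5159, -0.2874, 0.0142]
ee_rot: [[0.914, -0.405, 0.002], [-0.405, -0.914, -0.001], [0.002, -0.0, -1.0]]
wrist_force: [-0.4, 0.5, 0.6]
gripper_width: 0.851
t 4.3 tcp [ 0.5159 -0.2874  0.0142] yaw -23.92 tilt [ 0.0021 -0.0007] F [-0.4  0.5  0.6] M [0.   0.05 0.01] w 74.0 j [-13.  31. -18.   0. -40.  79.]
tool shift mm [ 0.1 -0.4  2.7]
turn z rad 0.0014
```

```bash
python3 -m crank '[{"linear":[0,0,0.002],"delta_rot":[0,0,0],"gripper":20},{"linear":[0,0,0],"delta_rot":[0,0,0],"gripper":15},{"linear":[0,0,0],"delta_rot":[0,0,0],"gripper":15},{"linear":[0,0,0],"delta_rot":[0,0,0],"gripper":15},{"linear":[0,0,0],"delta_rot":[0,0,0],"gripper":15},{"linear":[0,0,0],"delta_rot":[0,0,0],"gripper":15},{"linear":[0,0,0],"delta_rot":[0,0,0],"gripper":15}]'; python3 go.py
```

```text
time_s: 5.18
tcp_pos: [0.5149, -0.2872, 0.011]
ee_rot: [[0.914, -0.406, -0.0], [-0.406, -0.914, -0.0], [-0.0, 0.0, -1.0]]
wrist_force: [0.2, -0.7, -0.6]
gripper_width: 0.252
t 5.17 tcp [ 0.5149 -0.2872  0.011 ] yaw -23.94 tilt [-0.0002 -0.0001] F [ 0.2 -0.7 -0.6] M [-0.2   0.09 -0.02] w 21.9 j [-13.  32. -18.   0. -40.  79.]
```

```bash
cat > edge.py <<'E'
from h import *
from fit import cv
def edge(c,img,a,b,z,n=60,half=4,sgn=0):
    # a,b px endpoints; find strongest gradient along normal, robust line fit, return yaw deg
    g=cv2.GaussianBlur(img.astype(np.float32).sum(2),(0,0),0.8)
    a=np.array(a,float);b=np.array(b,float); d=(b-a)/np.linalg.norm(b-a); nn=np.array([-d[1],d[0]])
    pts=[]
    t=np.linspace(.05,.95,n); o=np.arange(-half,half+.01,.1)
    for k in t:
        q=a+(b-a)*k+o[:,None]*nn
        v=cv2.remap(g,q[:,0].astype(np.float32)[None],q[:,1].astype(np.float32)[None],cv2.INTER_CUBIC)[0]
        dv=np.gradient(v); dv=abs(dv) if sgn==0 else sgn*dv
        pts.append(q[dv.argmax()])
    P=atz(c,pts,z)[:,:2]
    v=cv2.fitLine(P.astype(np.float32),cv2.DIST_HUBER,0,1e-6,1e-6).ravel()
    res=(P-v[2:])@np.array([-v[1],v[0]])
    return (np.degrees(np.arctan2(v[1],v[0]))+180)%180,np.median(abs(res))*1e3,v
if __name__=="__main__":
    t=capture("top"); s=capture("scene"); it=cv2.imread("pics/top0.png"); is_=cv2.imread("pics/scene0.png")
    T=lambda p:cv(p,205,135,4)
    for nm,e,z,sg in [("far",[(125,32),(655,165)],.084,0),("near",[(40,322),(590,465)],.084,0),("left",[(125,32),(40,322)],.084,0),("right",[(655,165),(590,465)],.084,0)]:
        a,m,v=edge(t,it,*T(e),z); print(nm,a-90 if a>60 and a<120 else a,m)
    P=lambda p:cv(p,210,135,8)
    for nm,e,z in [("fence in",[(210,206),(495,274)],.097),("fence out",[(220,178),(530,250)],.097),("stop in",[(500,268),(460,432)],.097),("stop out",[(536,255),(494,435)],.097),("plateL",[(215,190),(147,455)],.09),("plateR",[(580,250),(502,545)],.09),("plateN",[(147,460),(500,548)],.09)]:
        a,m,v=edge(t,it,*P(e),z,half=1.5); print(nm,a-90 if a<120 else a,m)
    S=lambda p:cv(p,270,195,8)
    for nm,e,z in [("s fence in",[(205,265),(530,287)],.097),("s fence out",[(180,285),(530,305)],.097),("s plate far",[(170,120),(535,135)],.09),("s plate near",[(125,322),(530,347)],.09),("s plate R",[(535,140),(532,345)],.09),("s deck near",[(0,402),(590,440)],.084),("s deck far",[(60,18),(590,46)],.084)]:
        a,m,v=edge(s,is_,*S(e),z,half=1.5); print(nm,a-90 if a<120 else a,m)
E
python3 edge.py; python3 go.py 0.54 -0.25 0.12
```

```text
far -15.924408 0.8697184736107596
near -15.482361 0.5335236556593681
left 164.8407 0.8483671477173789
right 163.90921 1.136137631324956
fence in -15.172577 0.5216919175397817
fence out -15.622894 0.5791829772358909
stop in 164.75555 0.5776134819716716
stop out 164.4794 0.47268116000969407
plateL 166.08522 1.0881630970647311
plateR 163.81973 0.33727482470570147
plateN -15.234375 0.9012755182885008
s fence in -16.312408 0.7447588463264033
s fence out -15.362778 0.6531370602140791
s plate far -15.871063 1.0566497960655346
s plate near -14.7513275 0.5952933143016443
s plate R 165.37013 0.2581009182505027
s deck near -15.35321 0.6865940028092461
s deck far -15.555389 0.8927807738390838
t 5.38 tcp [ 0.5149 -0.2872  0.0111] yaw -23.94 tilt [-0.0001 -0.0001] F [ 0.5 -1.  -0.5] M [-0.27  0.09  0.02] w 22.2 j [-13.  32. -18.   0. -40.  79.]
tool shift mm [   7.8  -44.1 -108.9]
```

```bash
python3 -m crank '[{"linear":[0,0,-0.03],"delta_rot":[0,0,0],"gripper":0},{"linear":[0,0,-0.04],"delta_rot":[0,0,0],"gripper":0},{"linear":[0,0,-0.04],"delta_rot":[0,0,0],"gripper":0},{"linear":[0,0,-0.02],"delta_rot":[0,0,-0.07],"gripper":0},{"linear":[0,0,0],"delta_rot":[0,0,-0.077],"gripper":0},{"linear":[0,0,0],"delta_rot":[0,0,0],"gripper":0}]'; python3 go.py 0.6345 0.0923 0.14 -15.5
```

```text
time_s: 6.12
tcp_pos: [0.5146, -0.2867, 0.1407]
ee_rot: [[0.963, -0.269, -0.0], [-0.269, -0.963, 0.001], [-0.001, -0.001, -1.0]]
wrist_force: [0.4, 0.2, -2.3]
gripper_width: 0.253
t 6.12 tcp [ 0.5146 -0.2867  0.1407] yaw -15.58 tilt [-0.0005  0.0007] F [ 0.4  0.2 -2.3] M [-0.05  0.04 -0.02] w 22.0 j [-13.  23. -11.  -0. -56.  88.]
tool shift mm [  13.6 -397.3    1. ]
turn z rad -0.0014
```

```bash
python3 -m crank '[{"linear":[0.001,-0.025,0],"delta_rot":[0,0,0],"gripper":0},{"linear":[0.001,-0.043,0],"delta_rot":[0,0,0],"gripper":0},{"linear":[0.001,-0.045,0],"delta_rot":[0,0,0],"gripper":0},{"linear":[0.002,-0.045,0],"delta_rot":[0,0,0],"gripper":0},{"linear":[0.002,-0.045,0],"delta_rot":[0,0,0],"gripper":0},{"linear":[0.002,-0.045,0],"delta_rot":[0,0,0],"gripper":0},{"linear":[0.002,-0.045,0],"delta_rot":[0,0,0],"gripper":0},{"linear":[0.002,-0.045,0],"delta_rot":[0,0,0],"gripper":0},{"linear":[0.001,-0.040,0],"delta_rot":[0,0,0],"gripper":0},{"linear":[0,-0.0193,0],"delta_rot":[0,0,0],"gripper":0}]';python3 -m crank '[{"linear":[0,0,0],"delta_rot":[0,0,0],"gripper":0},{"linear":[0,0,0],"delta_rot":[0,0,0],"gripper":0},{"linear":[0,0,0],"delta_rot":[0,0,0],"gripper":0}]'; python3 go.py 0.6345 0.0923 0.103 -15.5;  python3 - <<'E'
from h import *
t=capture("top"); s=capture("scene")
crop(s,260,165,100,80,8,"pics/s3.png"); crop(t,200,130,100,80,8,"pics/t3.png")
E
```

```text
time_s: 7.38
tcp_pos: [0.6347, 0.0939, 0.1399]
ee_rot: [[0.964, -0.267, -0.002], [-0.267, -0.964, -0.0], [-0.001, 0.001, -1.0]]
wrist_force: [0.3, -1.6, -1.6]
gripper_width: 0.249
time_s: 7.75
tcp_pos: [0.6345, 0.0908, 0.1411]
ee_rot: [[0.963, -0.269, -0.0], [-0.269, -0.963, -0.0], [-0.0, 0.0, -1.0]]
wrist_force: [0.1, -0.3, -2.5]
gripper_width: 0.252
t 7.75 tcp [0.6345 0.0908 0.1411] yaw -15.61 tilt [-0.0004 -0.0001] F [ 0.1 -0.3 -2.5] M [-0.01 -0.04  0.  ] w 22.0 j [ 23.  27.  -4.  -0. -59.  52.]
tool shift mm [-0.4 -1.5 38.1]
turn z rad -0.0019
```

View pics/s3.png

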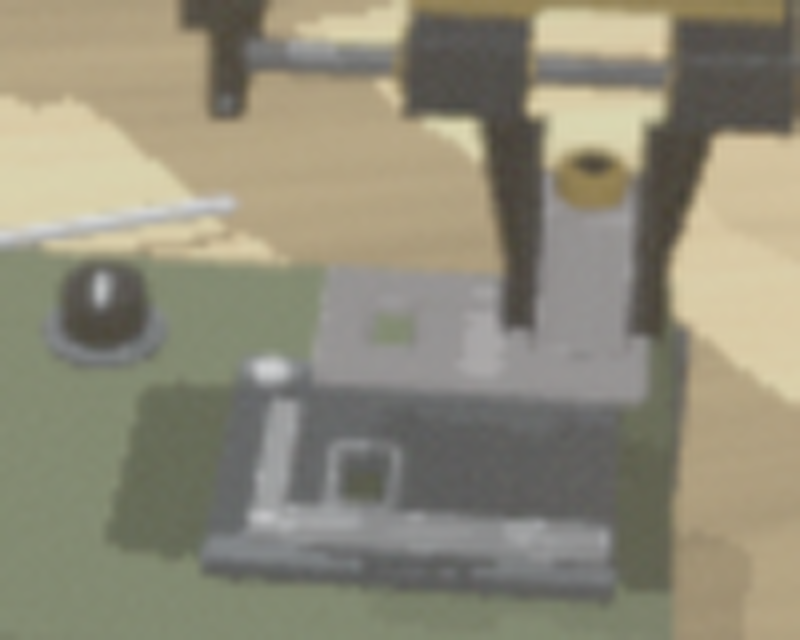

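View pics/t3.png

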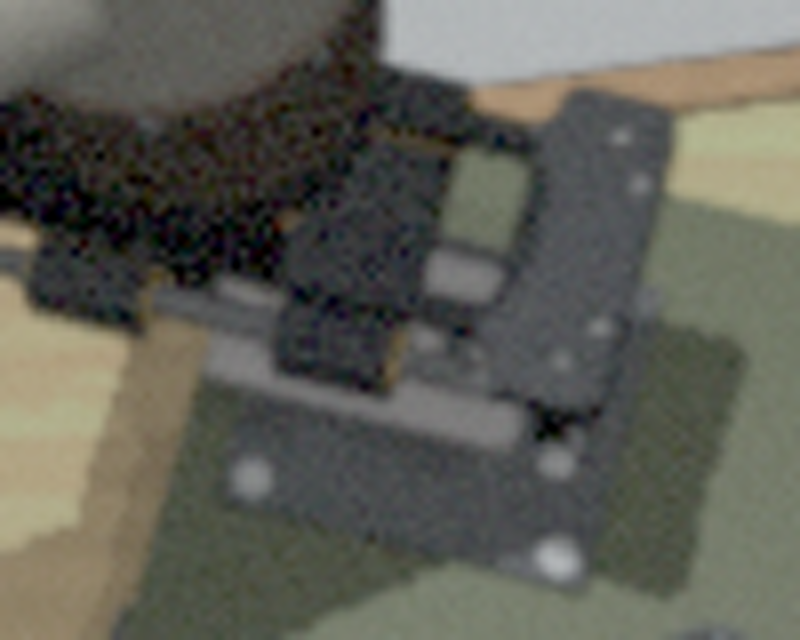

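Run:
```python
from h import *
from fit import cv
s=capture("scene")
R=np.array([[.9636,.2672],[-.2672,.9636]])
a=atz(s,cv([(394,326),(330,268),(312,381),(648,378),(590,162)],260,165,8),.135)[:,:2]
a[4]=atz(s,cv([(590,162)],260,165,8),.183)[0,:2]
b=atz(s,cv([(364,472)],260,165,8),.09)[:,:2]
tcp=r.sense()["tcp_pos"][:2]
print(a,b); print("rel adapter slot in radio axes mm\n",np.round((a-b)@R*1000,1)); print("tcp rel",np.round((tcp-b)@R*1000,1))
```

```text
[[0.62540439 0.04726318]
 [0.59756046 0.0363456 ]
 [0.64481124 0.02328248]
 [0.65689889 0.10312491]
 [0.63377283 0.09171399]] [[0.62484344 0.04067072]]
rel adapter slot in radio axes mm
 [[ -1.2   6.5]
 [-25.1 -11.5]
 [ 23.9 -11.4]
 [ 14.2  68.7]
 [ -5.   51.6]]
tcp rel [[-4.  51.6]]
```

```bash
python3 -m crank '[{"linear":[-0.001,0,0.015],"delta_rot":[0,0,0],"gripper":0},{"linear":[0,0,0.012],"delta_rot":[0,0,0],"gripper":0},{"linear":[0,0,0.006],"delta_rot":[0,0,0],"gripper":0},{"linear":[0,0,0.002],"delta_rot":[0,0,0],"gripper":0},{"linear":[0,0,0],"delta_rot":[0,0,0],"gripper":0},{"linear":[0,0,0],"delta_rot":[0,0,0],"gripper":0}]'; python3 go.py 0.6387 0.0849 0.101 -15.5
```

```text
time_s: 8.75
tcp_pos: [0.6342, 0.0924, 0.1065]
ee_rot: [[0.964, -0.267, 0.001], [-0.267, -0.964, 0.0], [0.001, -0.001, -1.0]]
wrist_force: [0.0, -0.3, -1.4]
gripper_width: 0.245
t 8.75 tcp [0.6342 0.0924 0.1065] yaw -15.51 tilt [0.001  0.0003] F [ 0.  -0.3 -1.4] M [0.02 0.02 0.01] w 21.3 j [ 23.  29.  -6.   0. -55.  52.]
tool shift mm [6.3 6.  5.5]
turn z rad -0.0002
```

```bash
python3 -m crank '[{"linear":[0,0,0.003],"delta_rot":[0,0,0],"gripper":0},{"linear":[0,0,0.001],"delta_rot":[0,0,0],"gripper":0},{"linear":[0,0,0],"delta_rot":[0,0,0],"gripper":0}]'|grep -E "pos|force"; python3 -m crank '[{"linear":[0,0,0.001],"delta_rot":[0,0,0],"gripper":0},{"linear":[0,0,0],"delta_rot":[0,0,0],"gripper":0}]'|grep -E "pos|force"; python3 go.py
```

```text
tcp_pos: [0.6337, 0.0922, 0.1019]
wrist_force: [0.5, 0.2, -2.2]
tcp_pos: [0.6339, 0.0922, 0.1011]
wrist_force: [0.4, 0.5, -1.4]
t 9.38 tcp [0.6339 0.0922 0.1011] yaw -15.52 tilt [0.0001 0.    ] F [ 0.4  0.5 -1.4] M [ 0.01 -0.01 -0.03] w 21.9 j [ 23.  29.  -6.   0. -54.  52.]
```

```bash
python3 -m crank '[{"linear":[0,0,0.0008],"delta_rot":[0,0,0],"gripper":0},{"linear":[0,0,0],"delta_rot":[0,0,0],"gripper":0}]'|grep -E "pos|force"; python3 -m crank '[{"linear":[0,0,0.0008],"delta_rot":[0,0,0],"gripper":0},{"linear":[0,0,0],"delta_rot":[0,0,0],"gripper":0}]'|grep -E "pos|force"; python3 go.py
```

```text
tcp_pos: [0.6339, 0.0923, 0.101]
wrist_force: [-2.1, 0.3, 3.3]
tcp_pos: [0.6339, 0.0923, 0.101]
wrist_force: [-3.5, 1.1, 6.6]
t 9.88 tcp [0.6339 0.0923 0.101 ] yaw -15.49 tilt [ 0.0008 -0.0002] F [-3.5  1.1  6.6] M [ 0.03  1.02 -0.09] w 22.0 j [ 23.  29.  -6.   0. -54.  52.]
```

```bash
python3 -m crank '[{"linear":[0.001,0,-0.0008],"delta_rot":[0,0,0],"gripper":0},{"linear":[0.002,0,0],"delta_rot":[0,0,0],"gripper":0},{"linear":[0,0,0],"delta_rot":[0,0,0],"gripper":0}]'|grep -E "pos|force"; python3 -m crank '[{"linear":[0.001,0,0],"delta_rot":[0,0,0],"gripper":0},{"linear":[0,0,0],"delta_rot":[0,0,0],"gripper":0}]'|grep -E "pos|force"; python3 go.py
```

```text
tcp_pos: [0.6368, 0.0915, 0.101]
wrist_force: [-2.9, 0.9, 5.5]
tcp_pos: [0.6376, 0.0912, 0.101]
wrist_force: [-3.4, 0.5, 6.0]
t 10.5 tcp [0.6376 0.0912 0.101 ] yaw -15.51 tilt [-0.0001 -0.0001] F [-3.4  0.5  6. ] M [ 0.2   1.07 -0.12] w 21.7 j [ 23.  30.  -6.   0. -55.  52.]
```

```bash
python3 -m crank '[{"linear":[0.001,0,0],"delta_rot":[0,0,0],"gripper":0},{"linear":[0,0,0],"delta_rot":[0,0,0],"gripper":0}]'|grep -E "pos|force"; python3 -m crank '[{"linear":[0.001,0,0],"delta_rot":[0,0,0],"gripper":0},{"linear":[0,0,0],"delta_rot":[0,0,0],"gripper":0}]'|grep -E "pos|force"; python3 go.py
```

```text
tcp_pos: [0.6386, 0.091, 0.101]
wrist_force: [-3.6, 0.8, 6.2]
tcp_pos: [0.6395, 0.0906, 0.101]
wrist_force: [-3.6, 0.8, 5.8]
t 11.0 tcp [0.6395 0.0906 0.101 ] yaw -15.51 tilt [-0.0001 -0.0001] F [-3.6  0.8  5.8] M [ 0.22  1.11 -0.1 ] w 22.2 j [ 22.  30.  -5.   0. -55.  52.]
```

```bash
for i in 1 ; do python3 -m crank '[{"linear":[0.0008,0,0],"delta_rot":[0,0,0],"gripper":0},{"linear":[0,0,0],"delta_rot":[0,0,0],"gripper":0}]'|grep -E "pos|force"; done; python3 -m crank '[{"linear":[0.0008,0,0],"delta_rot":[0,0,0],"gripper":0},{"linear":[0,0,0],"delta_rot":[0,0,0],"gripper":0}]'|grep -E "pos|force"; python3 -m crank '[{"linear":[0.0008,0,0],"delta_rot":[0,0,0],"gripper":0},{"linear":[0,0,0],"delta_rot":[0,0,0],"gripper":0}]'|grep -E "pos|force"; python3 go.py
```

```text
tcp_pos: [0.6403, 0.0904, 0.101]
wrist_force: [-3.0, 0.6, 5.9]
tcp_pos: [0.6404, 0.0904, 0.101]
wrist_force: [-6.1, 1.8, 7.5]
tcp_pos: [0.6404, 0.0904, 0.101]
wrist_force: [-7.2, 2.1, 7.8]
t 11.75 tcp [0.6404 0.0904 0.101 ] yaw -15.51 tilt [-0.003  0.   ] F [-7.2  2.1  7.8] M [ 0.78  2.19 -0.09] w 22.0 j [ 22.  30.  -5.  -0. -55.  52.]
```

```bash
python3 -m crank '[{"linear":[0,0.0015,0],"delta_rot":[0,0,0],"gripper":0},{"linear":[0,0.0015,0],"delta_rot":[0,0,0],"gripper":0},{"linear":[0,0,0],"delta_rot":[0,0,0],"gripper":0}]'|grep -E "pos|force"; python3 -m crank '[{"linear":[0,0.001,0],"delta_rot":[0,0,0],"gripper":0},{"linear":[0,0,0],"delta_rot":[0,0,0],"gripper":0}]'|grep -E "pos|force"; python3 go.py
```

```text
tcp_pos: [0.6404, 0.0902, 0.1011]
wrist_force: [-6.2, 10.3, 7.8]
tcp_pos: [0.6403, 0.0899, 0.1011]
wrist_force: [-6.8, 12.9, 7.3]
t 12.38 tcp [0.6403 0.0899 0.1011] yaw -15.45 tilt [0.0006 0.0046] F [-6.8 12.9  7.3] M [ 3.27  2.22 -0.06] w 21.7 j [ 22.  30.  -5.  -0. -55.  53.]
```

```bash
python3 -m crank '[{"linear":[0,0.0008,0],"delta_rot":[0,0,0],"gripper":0},{"linear":[0,0,0],"delta_rot":[0,0,0],"gripper":0}]'|grep -E "pos|force"; python3 -m crank '[{"linear":[0,0.0008,0],"delta_rot":[0,0,0],"gripper":0},{"linear":[0,0,0],"delta_rot":[0,0,0],"gripper":0}]'|grep -E "pos|force"; python3 go.py
```

```text
tcp_pos: [0.6402, 0.0893, 0.1011]
wrist_force: [-7.2, 12.0, 7.4]
tcp_pos: [0.6399, 0.0885, 0.1011]
wrist_force: [-6.5, 12.1, 7.7]
t 12.88 tcp [0.6399 0.0885 0.1011] yaw -15.45 tilt [0.0007 0.0047] F [-6.5 12.1  7.7] M [ 3.37  2.24 -0.02] w 21.8 j [ 22.  30.  -5.  -0. -55.  53.]
```

```bash
python3 -m crank '[{"linear":[-0.0012,0,-0.0006],"delta_rot":[0,0,0],"gripper":0},{"linear":[0,0,0],"delta_rot":[0,0,0],"gripper":0}]'|grep -E "pos|force"; python3 go.py 0.6387 0.0849 0.101
python3 - <<'E'
from h import *
t=capture("top"); s=capture("scene")
crop(s,260,165,100,80,8,"pics/s4.png")
E
```

```text
tcp_pos: [0.6394, 0.0868, 0.1011]
wrist_force: [-3.1, 7.0, 3.9]
t 13.12 tcp [0.6394 0.0868 0.1011] yaw -15.47 tilt [0.001  0.0023] F [-3.1  7.   3.9] M [ 1.87  1.08 -0.04] w 21.6 j [ 22.  30.  -5.  -0. -55.  53.]
tool shift mm [-0.1  2.1  0.1]
```

View pics/s4.png

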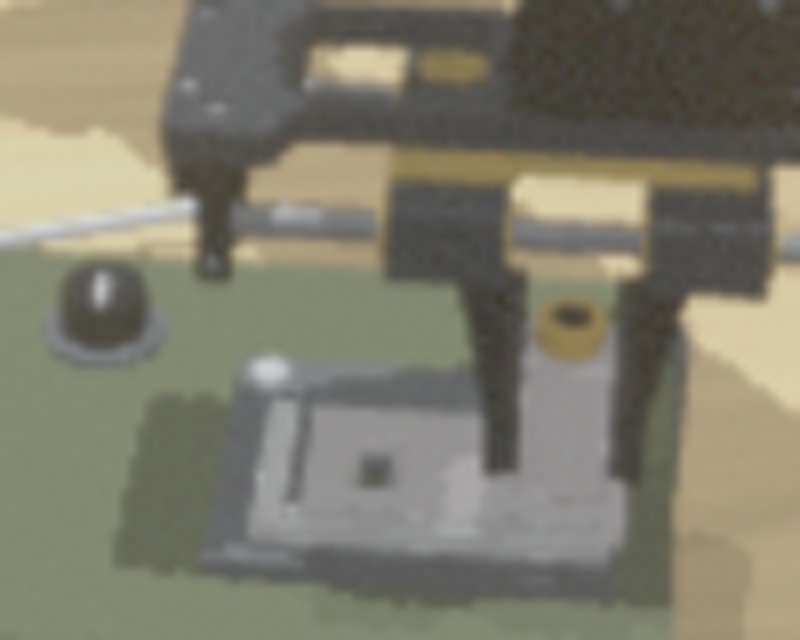

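```bash
python3 -m crank '[{"linear":[0,0.0008,0],"delta_rot":[0,0,0],"gripper":0},{"linear":[0,0,0],"delta_rot":[0,0,0],"gripper":0}]'|grep -E "pos|force"; python3 -m crank '[{"linear":[0,0.0008,0],"delta_rot":[0,0,0],"gripper":0},{"linear":[0,0,0],"delta_rot":[0,0,0],"gripper":0}]'|grep -E "pos|force"; python3 -m crank '[{"linear":[0,0.0008,0],"delta_rot":[0,0,0],"gripper":0},{"linear":[0,0,0],"delta_rot":[0,0,0],"gripper":0}]'|grep -E "pos|force"; python3 go.py
```

```text
tcp_pos: [0.6391, 0.086, 0.1011]
wrist_force: [-3.8, 7.4, 3.4]
tcp_pos: [0.6389, 0.0852, 0.1011]
wrist_force: [-3.7, 6.5, 4.4]
tcp_pos: [0.6387, 0.0844, 0.1011]
wrist_force: [-3.0, 7.7, 3.8]
t 13.97 tcp [0.6387 0.0844 0.1011] yaw -15.48 tilt [0.0009 0.0023] F [-3.   7.7  3.8] M [ 1.92  1.13 -0.03] w 22.0 j [ 22.  30.  -6.  -0. -55.  53.]
```

```bash
python3 -m crank '[{"linear":[0,0.0007,0],"delta_rot":[0,0,0],"gripper":0},{"linear":[0,0,0],"delta_rot":[0,0,0],"gripper":0}]'|grep -E "pos|force"; python3 -m crank '[{"linear":[0,0.0007,0],"delta_rot":[0,0,0],"gripper":0},{"linear":[0,0,0],"delta_rot":[0,0,0],"gripper":0}]'|grep -E "pos|force"; python3 go.py
```

```text
tcp_pos: [0.6385, 0.0838, 0.1011]
wrist_force: [-4.3, 7.0, 4.1]
tcp_pos: [0.6383, 0.0832, 0.1011]
wrist_force: [-3.3, 8.0, 4.6]
t 14.47 tcp [0.6383 0.0832 0.1011] yaw -15.48 tilt [0.0009 0.0025] F [-3.3  8.   4.6] M [1.99 1.17 0.02] w 21.6 j [ 22.  30.  -6.  -0. -55.  53.]
```

```bash
python3 -m crank '[{"linear":[0,0.0007,0],"delta_rot":[0,0,0],"gripper":0},{"linear":[0,0,0],"delta_rot":[0,0,0],"gripper":0}]'|grep -E "pos|force"; python3 -m crank '[{"linear":[0,0.0007,0],"delta_rot":[0,0,0],"gripper":0},{"linear":[0,0,0],"delta_rot":[0,0,0],"gripper":0}]'|grep -E "pos|force"; python3 go.py
python3 - <<'E'
from h import *
s=capture("scene")
crop(s,260,165,100,80,8,"pics/s5.png")
E
```

```text
tcp_pos: [0.6384, 0.0832, 0.1011]
wrist_force: [-3.3, 9.2, 4.3]
tcp_pos: [0.6384, 0.0832, 0.1012]
wrist_force: [-4.0, 11.9, 3.7]
t 14.97 tcp [0.6384 0.0832 0.1012] yaw -15.47 tilt [0.0022 0.0043] F [-4.  11.9  3.7] M [2.99 1.21 0.  ] w 21.5 j [ 22.  30.  -6.  -0. -54.  53.]
```

View pics/s5.png

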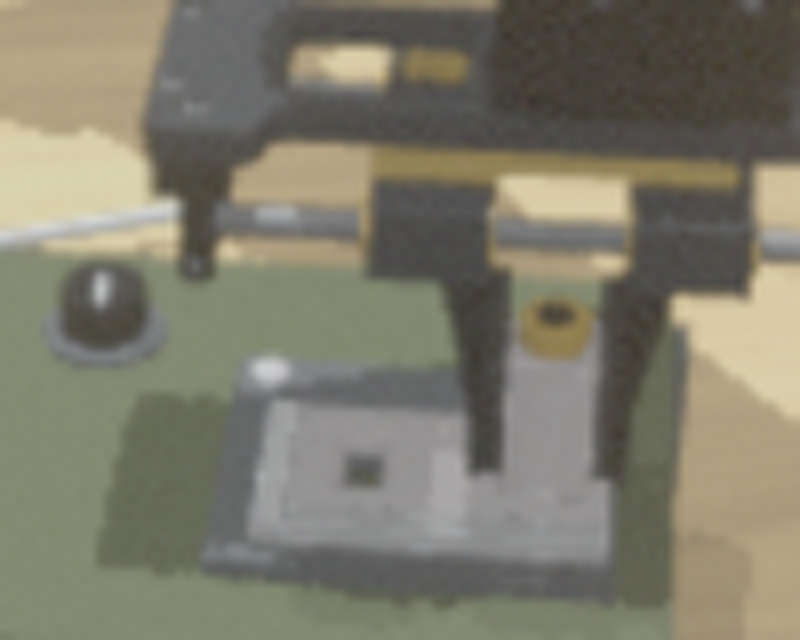

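```bash
python3 -m crank '[{"linear":[0.0010,0,0],"delta_rot":[0,0,0],"gripper":0},{"linear":[0.0006,0,0],"delta_rot":[0,0,0],"gripper":0},{"linear":[0,0,0],"delta_rot":[0,0,0],"gripper":0}]'|grep -E "pos|force"; python3 go.py; python3 -m crank '[{"linear":[-0.0014,-0.0015,0.0],"delta_rot":[0,0,0],"gripper":0},{"linear":[0,-0.0008,0],"delta_rot":[0,0,0],"gripper":0},{"linear":[0,0,0],"delta_rot":[0,0,0],"gripper":0}]'|grep -E "pos|force"; python3 go.py
```

```text
tcp_pos: [0.6385, 0.0831, 0.1012]
wrist_force: [-7.3, 13.4, 6.6]
t 15.4 tcp [0.6385 0.0831 0.1012] yaw -15.47 tilt [-0.0008  0.0044] F [-7.3 13.4  6.6] M [ 3.56  2.36 -0.  ] w 21.7 j [ 22.  30.  -6.  -0. -55.  53.]
tcp_pos: [0.6384, 0.0833, 0.1011]
wrist_force: [-4.5, 5.3, 4.3]
t 15.78 tcp [0.6384 0.0833 0.1011] yaw -15.49 tilt [-0.0003  0.0014] F [-4.5  5.3  4.3] M [ 1.42  1.25 -0.01] w 21.5 j [ 22.  30.  -6.  -0. -55.  53.]
```

```bash
python3 -m crank '[{"linear":[0,0,0],"delta_rot":[0,0,0],"gripper":45},{"linear":[0,0,0],"delta_rot":[0,0,0],"gripper":50},{"linear":[0,0,0],"delta_rot":[0,0,0],"gripper":50},{"linear":[0,0,0],"delta_rot":[0,0,0],"gripper":50}]'|grep -E "pos|force|wid"; python3 -m crank '[{"linear":[0,0,-0.015],"delta_rot":[0,0,0],"gripper":55},{"linear":[0,0,-0.04],"delta_rot":[0,0,0],"gripper":100},{"linear":[0,0,-0.045],"delta_rot":[0,0,0],"gripper":100}]'; python3 go.py 0.4835 0.305 0.20 26
```

```text
tcp_pos: [0.6388, 0.0817, 0.1006]
wrist_force: [-0.8, 0.6, -0.2]
gripper_width: 0.493
time_s: 16.65
tcp_pos: [0.6386, 0.0819, 0.2026]
ee_rot: [[0.964, -0.267, -0.0], [-0.267, -0.964, -0.0], [-0.0, 0.0, -1.0]]
wrist_force: [0.5, 0.6, 0.3]
gripper_width: 0.693
t 16.65 tcp [0.6386 0.0819 0.2026] yaw -15.51 tilt [-0.0002 -0.0005] F [0.5 0.6 0.3] M [ 0.08 -0.03  0.01] w 60.3 j [ 22.  25.   2.   0. -67.  53.]
tool shift mm [-209.1 -173.5    2.5]
turn z rad -0.7244
```

```bash
python3 -m crank '[{"linear":[-0.02,-0.0165,0],"delta_rot":[0,0,0],"gripper":100},{"linear":[-0.033,-0.027,0],"delta_rot":[0,0,0],"gripper":100},{"linear":[-0.036,-0.030,0],"delta_rot":[0,0,0],"gripper":100},{"linear":[-0.036,-0.030,0],"delta_rot":[0,0,0],"gripper":100},{"linear":[-0.036,-0.030,0],"delta_rot":[0,0,0],"gripper":100},{"linear":[-0.030,-0.025,0],"delta_rot":[0,0,0],"gripper":100},{"linear":[-0.018,-0.015,0],"delta_rot":[0,0,-0.1],"gripper":100},{"linear":[0,0,0],"delta_rot":[0,0,-0.17],"gripper":100},{"linear":[0,0,0],"delta_rot":[0,0,-0.17],"gripper":100},{"linear":[0,0,0],"delta_rot":[0,0,-0.17],"gripper":100}]'>/dev/null; python3 -m crank '[{"linear":[0,0,0.03],"delta_rot":[0,0,-0.11],"gripper":100},{"linear":[0,0,0.0],"delta_rot":[0,0,0],"gripper":100},{"linear":[0,0,0.0],"delta_rot":[0,0,0],"gripper":100}]'; python3 go.py 0.4835 0.305 0.20 26;python3 - <<'E'
from h import *
t=capture("top"); s=capture("scene")
crop(t,210,135,90,80,8,"pics/t6.png");crop(s,270,165,90,80,8,"pics/s6.png"); crop(s,340,130,100,80,8,"pics/s6b.png"); crop(t,100,205,100,80,8,"pics/t6b.png")
q=r.sense(); R=q["ee_rot"]; p=q["tcp_pos"]
print(p)
for y in(-43.5,43.5):
  for x in(-9.5,9.5):
    u=proj(s,p+R@np.array([x,y,0])/1000)[0]; print(y,x,np.round((u-[340,130]+.5)*8-.5))
E
```

```text
time_s: 18.27
tcp_pos: [0.4844, 0.3056, 0.1723]
ee_rot: [[0.901, 0.433, 0.002], [0.433, -0.901, 0.001], [0.002, -0.0, -1.0]]
wrist_force: [0.1, -0.1, 0.1]
gripper_width: 1.001
t 18.27 tcp [0.4844 0.3056 0.1723] yaw 25.67 tilt [0.0019 0.001 ] F [ 0.1 -0.1  0.1] M [-0.11 -0.08  0.  ] w 87.1 j [ 48.  19. -11.   0. -59.  67.]
tool shift mm [ -1.    0.1 -27.7]
turn z rad -0.0058
[0.48441324 0.30568435 0.17240203]
-43.5 -9.5 [623.  85.]
-43.5 9.5 [674. 108.]
43.5 -9.5 [416. 163.]
43.5 9.5 [467. 188.]
```

View pics/t6.png

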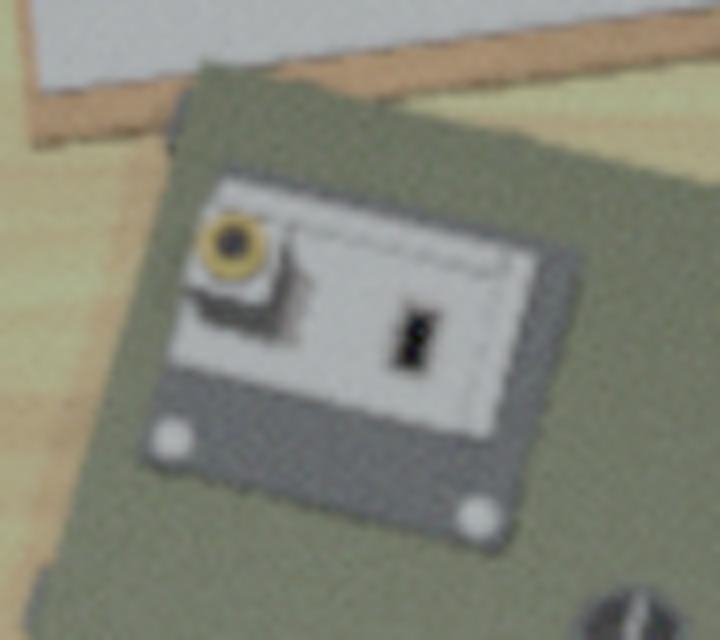

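View pics/s6.png

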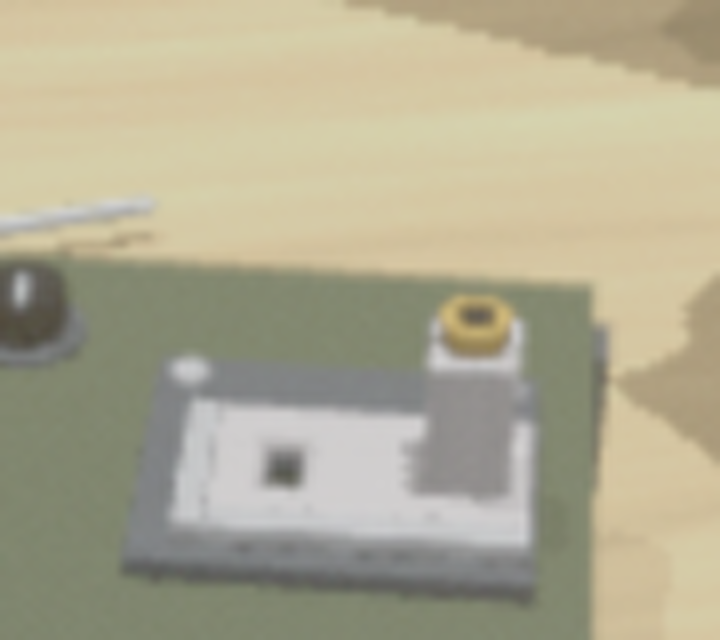

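View pics/s6b.png

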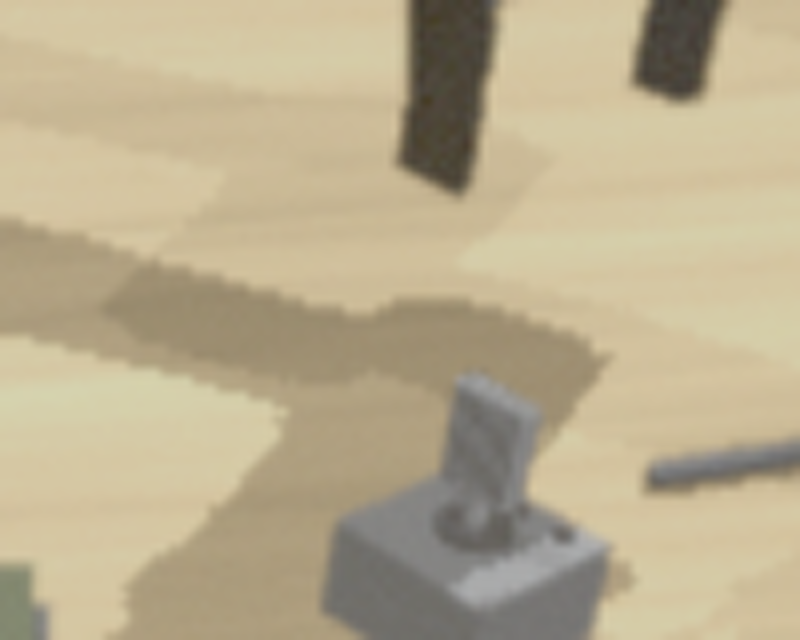

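View pics/t6b.png

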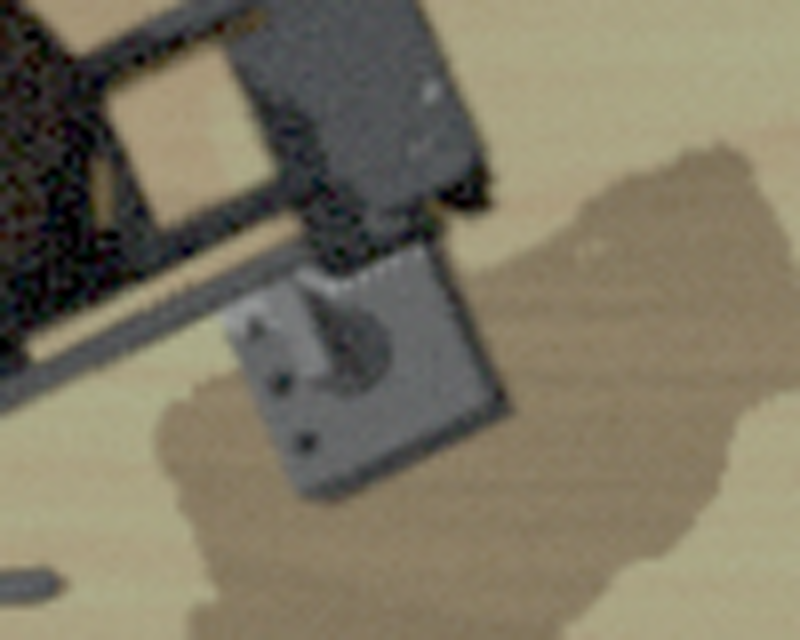

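```bash
python3 - <<'E'
from fit import *
W=np.array([(14,4.5,85.5),(14,-4.5,85.5),(-14,-4.5,85.5),(-14,4.5,85.5)])/1000
ot=(t,W,cv([(165,190),(190,178),(245,318),(210,325)],120,225,12))
os=(s,W,cv([(450,136),(423,155),(325,93),(350,80)],370,170,12))
for o in([ot],[os],[ot,os]):
    q,e=fit(o,[.48,.3,.4]); print("wing",q[:2],np.degrees(q[2]),e.tolist())
E
cat > w.py <<'E'
from edge import *
E
python3 - <<'E'
import sys; sys.path.insert(0,'.')
E
python3 - <<'E'
from h import *
from fit import cv
from edge import edge
s=capture("scene");t=capture("top");i=cv2.imread("pics/scene0.png");it=cv2.imread("pics/top0.png")
S=lambda p:cv(p,370,170,12)
for e,z in [([(350,80),(450,136)],.0855),([(325,93),(423,155)],.0855),([(148,300),(362,440)],.035),([(362,440),(555,342)],.035)]: print(edge(s,i,*S(e),z,half=1)[:2])
T=lambda p:cv(p,120,225,12)
for e,z in [([(165,190),(210,325)],.0855),([(190,178),(245,318)],.0855),([(370,75),(510,355)],.035),([(90,210),(212,505)],.035)]: print(edge(t,it,*T(e),z,half=1)[:2])
E
```

```text
wing [0.48105957 0.30440443] 22.02732091131249 [[-0.99, -0.04], [0.81, -0.65], [0.58, -0.18], [-0.4, 0.85]]
wing [0.48486603 0.30556906] 23.35353092915563 [[0.35, 0.31], [-0.09, -0.2], [-0.43, -0.09], [0.16, -0.03]]
wing [0.4820534  0.30535729] 22.51355167895404 [[-1.45, -0.46], [0.33, -1.1], [0.2, -0.68], [-0.77, 0.38], [-0.24, -0.25], [-0.72, -0.79], [-0.9, -0.7], [-0.28, -0.62]]
(np.float32(24.75972), np.float64(0.06866400290750402))
(np.float32(24.1147), np.float64(1.0503040084620363))
(np.float32(25.311554), np.float64(0.9353112676119962))
(np.float32(116.68936), np.float64(0.7541730780782367))
(np.float32(25.2341), np.float64(0.5888499453932573))
(np.float32(25.684845), np.float64(0.5014709357156109))
(np.float32(27.423233), np.float64(0.4084809426438081))
(np.float32(24.067612), np.float64(0.9690363133609614))
```

```bash
python3 go.py 0.4835 0.305 0.10 25
```

```text
t 18.68 tcp [0.4838 0.3052 0.1712] yaw 25.73 tilt [0.0003 0.0003] F [-0.1  1.2 -0.5] M [-0.07 -0.05  0.  ] w 87.3 j [ 48.  19. -12.   0. -59.  67.]
tool shift mm [-0.4  0.1 71.2]
turn z rad 0.0127
```

```bash
python3 -m crank '[{"linear":[-0.0004,0,0.03],"delta_rot":[0,0,0.012],"gripper":60},{"linear":[0,0,0.04],"delta_rot":[0,0,0],"gripper":60},{"linear":[0,0,0.025],"delta_rot":[0,0,0],"gripper":60},{"linear":[0,0,0.015],"delta_rot":[0,0,0],"gripper":60},{"linear":[0,0,0.006],"delta_rot":[0,0,0],"gripper":60},{"linear":[0,0,0],"delta_rot":[0,0,0],"gripper":50},{"linear":[0,0,0],"delta_rot":[0,0,0],"gripper":40}]'|grep -E "pos|force|wid";  python3 go.py 0.4835 0.305 0.052 25;python3 - <<'E'
from h import *
s=capture("scene");t=capture("top")
crop(s,340,130,100,80,8,"pics/s7b.png"); crop(t,100,205,100,80,8,"pics/t7b.png")
E
```

```text
tcp_pos: [0.4839, 0.3056, 0.0559]
wrist_force: [-0.9, -0.0, 1.3]
gripper_width: 0.465
t 19.55 tcp [0.4839 0.3056 0.0559] yaw 25.06 tilt [0.0016 0.0015] F [-0.9 -0.   1.3] M [-0.05 -0.06 -0.03] w 40.4 j [ 48.  27. -19.   0. -44.  67.]
tool shift mm [-0.6  0.3  3.9]
turn z rad 0.0011
```

View pics/s7b.png

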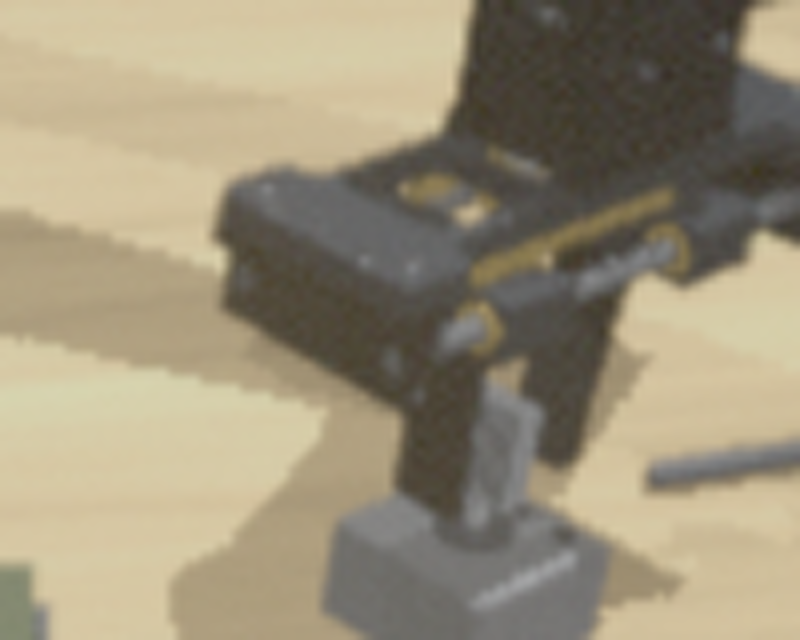

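```bash
python3 -m crank '[{"linear":[0,0,0.002],"delta_rot":[0,0,0],"gripper":15},{"linear":[0,0,0.001],"delta_rot":[0,0,0],"gripper":5},{"linear":[0,0,0],"delta_rot":[0,0,0],"gripper":0},{"linear":[0,0,0],"delta_rot":[0,0,0],"gripper":0},{"linear":[0,0,0],"delta_rot":[0,0,0],"gripper":0},{"linear":[0,0,0],"delta_rot":[0,0,0],"gripper":0},{"linear":[0,0,0],"delta_rot":[0,0,0],"gripper":0}]'|grep -E "pos|force|wid";  python3 go.py
```

```text
tcp_pos: [0.4833, 0.3049, 0.0518]
wrist_force: [-0.4, -0.2, -0.8]
gripper_width: 0.098
t 20.52 tcp [0.4833 0.3049 0.0518] yaw 25.05 tilt [-0.0001 -0.0001] F [-0.4 -0.2 -0.8] M [-0.09  0.01  0.02] w 8.5 j [ 48.  27. -19.  -0. -44.  67.]
```

```bash
python3 -m crank '[{"linear":[0,0,-0.02],"delta_rot":[0,0,0],"gripper":0},{"linear":[0,0,-0.04],"delta_rot":[0,0,0],"gripper":0},{"linear":[0,0,-0.045],"delta_rot":[0,0,0],"gripper":0},{"linear":[0,0,-0.04],"delta_rot":[0,0,0.1],"gripper":0},{"linear":[0,0,-0.01],"delta_rot":[0,0,0.16],"gripper":0},{"linear":[0,0,0],"delta_rot":[0,0,0.16],"gripper":0},{"linear":[0,0,0],"delta_rot":[0,0,0.16],"gripper":0},{"linear":[0,0,0],"delta_rot":[0,0,0.128],"gripper":0},{"linear":[0,0,0],"delta_rot":[0,0,0],"gripper":0}]'|grep -E "pos|force|wid";  python3 go.py 0.6256 0.0390 0.20 -15.5
```

```text
tcp_pos: [0.4832, 0.3048, 0.2067]
wrist_force: [-0.7, -0.5, -0.4]
gripper_width: 0.101
t 21.65 tcp [0.4832 0.3048 0.2067] yaw -15.43 tilt [-0.0004 -0.0002] F [-0.7 -0.5 -0.4] M [-0.03  0.02 -0.  ] w 8.8 j [ 48.  18.  -9.  -0. -64.  26.]
tool shift mm [208.  218.3   6.7]
turn z rad 0.0012
```

```bash
python3 -m crank '[{"linear":[0.018,0.0183,0],"delta_rot":[0,0,0],"gripper":0},{"linear":[0.03,0.032,0],"delta_rot":[0,0,0],"gripper":0},{"linear":[0.032,0.034,0],"delta_rot":[0,0,0],"gripper":0},{"linear":[0.032,0.034,0],"delta_rot":[0,0,0],"gripper":0},{"linear":[0.032,0.034,0],"delta_rot":[0,0,0],"gripper":0},{"linear":[0.032,0.033,0.005],"delta_rot":[0,0,0],"gripper":0},{"linear":[0.022,0.023,0.02],"delta_rot":[0,0,0],"gripper":0},{"linear":[0.010,0.010,0.015],"delta_rot":[0,0,0],"gripper":0},{"linear":[0,0,0.01],"delta_rot":[0,0,0],"gripper":0},{"linear":[0,0,0],"delta_rot":[0,0,0],"gripper":0}]'|grep -E "pos|force|wid"; python3 -m crank '[{"linear":[0,0,0],"delta_rot":[0,0,0],"gripper":0},{"linear":[0,0,0],"delta_rot":[0,0,0],"gripper":0}]'>/dev/null; python3 go.py 0.6256 0.0390 0.135 -15.5;python3 - <<'E'
from h import *
s=capture("scene");t=capture("top")
crop(s,260,150,100,80,8,"pics/s8.png"); crop(t,210,125,100,80,8,"pics/t8.png")
E
```

```text
tcp_pos: [0.6246, 0.0398, 0.1559]
wrist_force: [-0.3, -0.0, 0.1]
gripper_width: 0.1
t 23.15 tcp [0.6256 0.0399 0.1578] yaw -15.43 tilt [0.0017 0.0005] F [-0.2 -0.4 -0.5] M [-0.03 -0.01 -0.02] w 9.0 j [ 18.  25.  -5.   0. -60.  56.]
tool shift mm [ 0.2  0.9 22.8]
turn z rad 0.0011
```

View pics/s8.png

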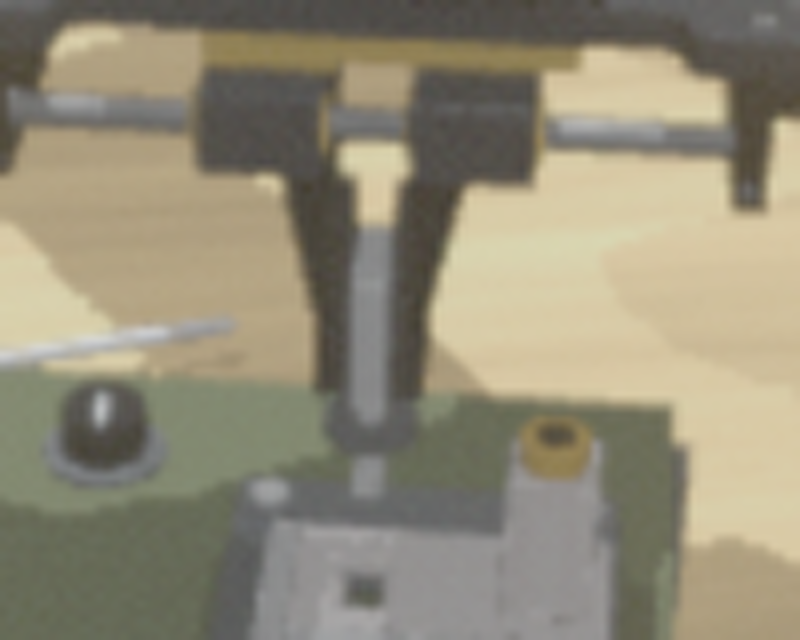

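View pics/t8.png

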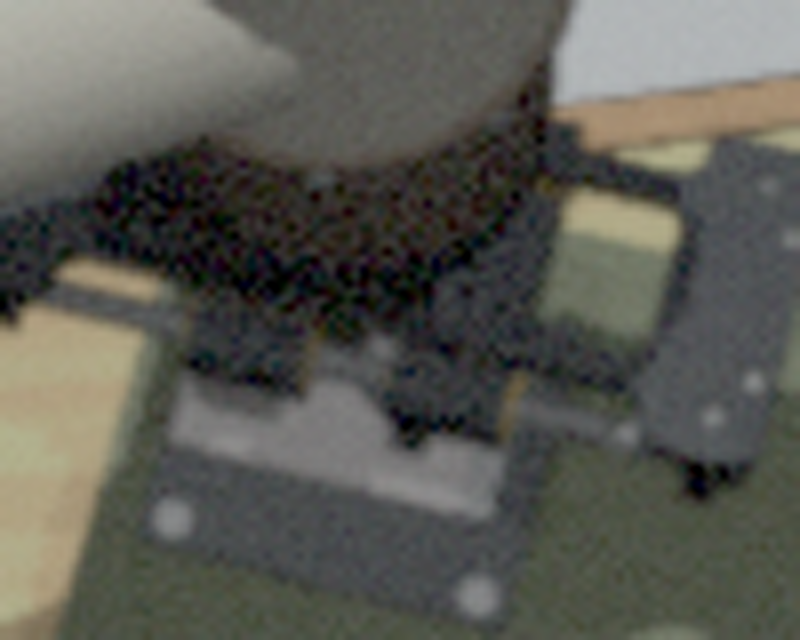

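```bash
python3 -m crank '[{"linear":[0,0.0008,0.015],"delta_rot":[0,0,0],"gripper":0},{"linear":[0,0,0.009],"delta_rot":[0,0,0],"gripper":0},{"linear":[0,0,0],"delta_rot":[0,0,0],"gripper":0},{"linear":[0,0,0],"delta_rot":[0,0,0],"gripper":0}]'|grep -E "pos|force|wid";python3 go.py 0.6256 0.0390 0.128 -15.5;python3 - <<'E'
from h import *
s=capture("scene")
crop(s,275,180,60,55,12,"pics/s9.png")
p=r.sense()["tcp_pos"]; R=r.sense()["ee_rot"]
for nm,o in [("foot front",(8,0,.0318*1000)),("foot c",(0,0,31.8)),("foot left",(8,3.5,31.8)),("foot right",(8,-3.5,31.8)),("collar",(0,0,18.7))]:
    u=proj(s,p+R@np.array(o)/1000)[0]; print(nm,np.round((u-[275,180]+.5)*12-.5))
x,y=.5925,.2047
for dx,dy in[(9.25,4.75),(9.25,-4.75),(-9.25,-4.75),(-9.25,4.75)]:
    X=x+dx/1e3;Y=y+dy/1e3
    u=proj(s,[X*.9636+Y*.2672,-X*.2672+Y*.9636,.0935])[0]; print("slot",np.round((u-[275,180]+.5)*12-.5))
E
```

```text
tcp_pos: [0.6253, 0.0381, 0.1328]
wrist_force: [0.5, -0.2, -2.0]
gripper_width: 0.102
t 23.75 tcp [0.6253 0.0381 0.1328] yaw -15.51 tilt [ 0.     -0.0003] F [ 0.5 -0.2 -2. ] M [-0.06 -0.04  0.03] w 8.9 j [ 18.  26.  -6.   0. -57.  56.]
tool shift mm [ 0.  -0.9  4.8]
turn z rad -0.0002
foot front [350. 508.]
foot c [354. 479.]
foot left [329. 506.]
foot right [371. 509.]
collar [355. 416.]
slot [381. 551.]
slot [325. 547.]
slot [334. 481.]
slot [390. 485.]
```

View pics/s9.png

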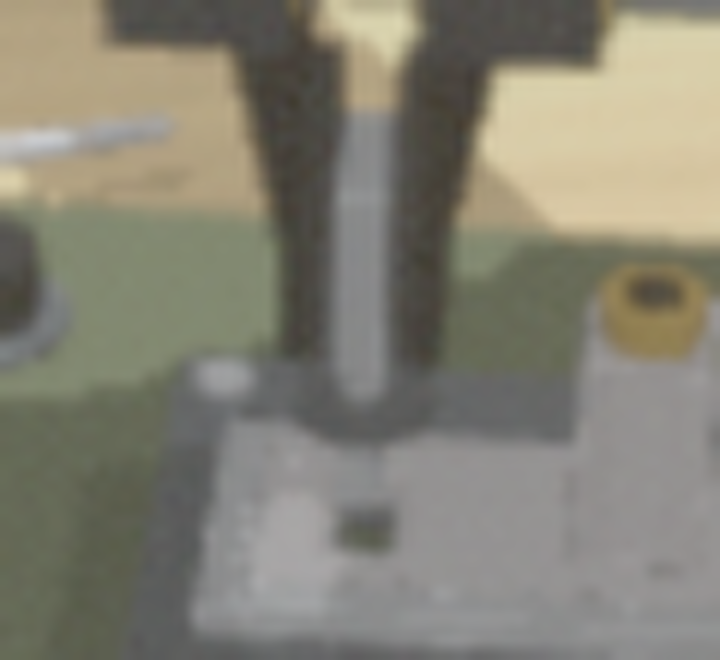

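```bash
python3 -m crank '[{"linear":[0,-0.0008,0.003],"delta_rot":[0,0,0],"gripper":0},{"linear":[0,0,0.0015],"delta_rot":[0,0,0],"gripper":0},{"linear":[0,0,0],"delta_rot":[0,0,0],"gripper":0}]'|grep -E "pos|force|wid";python3 -m crank '[{"linear":[0,0,0.002],"delta_rot":[0,0,0],"gripper":0},{"linear":[0,0,0],"delta_rot":[0,0,0],"gripper":0}]'|grep -E "pos|force|wid";python3 -m crank '[{"linear":[0,0,0.002],"delta_rot":[0,0,0],"gripper":0},{"linear":[0,0,0],"delta_rot":[0,0,0],"gripper":0}]'|grep -E "pos|force|wid";python3 go.py 0.6256 0.0390 0.128 -15.5
```

```text
tcp_pos: [0.6253, 0.039, 0.1282]
wrist_force: [0.5, -0.0, 0.4]
gripper_width: 0.101
tcp_pos: [0.6252, 0.039, 0.1261]
wrist_force: [-0.1, 0.1, -0.5]
gripper_width: 0.098
tcp_pos: [0.6253, 0.039, 0.1241]
wrist_force: [0.4, 0.2, -0.0]
gripper_width: 0.103
t 24.68 tcp [0.6253 0.039  0.1241] yaw -15.52 tilt [-0.0004 -0.    ] F [ 0.4  0.2 -0. ] M [-0.08  0.01  0.01] w 9.0 j [ 18.  27.  -7.  -0. -56.  56.]
tool shift mm [ 0.3 -0.1 -3.9]
turn z rad -0.0003
```

```bash
python3 -m crank '[{"linear":[0,0,0.002],"delta_rot":[0,0,0],"gripper":0},{"linear":[0,0,0.001],"delta_rot":[0,0,0],"gripper":0},{"linear":[0,0,0],"delta_rot":[0,0,0],"gripper":0}]'|grep -E "pos|force|wid";python3 -m crank '[{"linear":[0,0,0.002],"delta_rot":[0,0,0],"gripper":0},{"linear":[0,0,0.001],"delta_rot":[0,0,0],"gripper":0},{"linear":[0,0,0],"delta_rot":[0,0,0],"gripper":0}]'|grep -E "pos|force|wid";python3 -m crank '[{"linear":[0,0,0.002],"delta_rot":[0,0,0],"gripper":0},{"linear":[0,0,0.0015],"delta_rot":[0,0,0],"gripper":0},{"linear":[0,0,0],"delta_rot":[0,0,0],"gripper":0}]'|grep -E "pos|force|wid";python3 go.py 0.6256 0.0390 0.128 -15.5
```

```text
tcp_pos: [0.6253, 0.039, 0.1212]
wrist_force: [-1.1, -0.8, -1.8]
gripper_width: 0.101
tcp_pos: [0.6253, 0.039, 0.1182]
wrist_force: [-0.3, 0.3, -1.2]
gripper_width: 0.101
tcp_pos: [0.6253, 0.039, 0.1146]
wrist_force: [-0.0, -0.1, -1.3]
gripper_width: 0.099
t 25.8 tcp [0.6253 0.039  0.1146] yaw -15.52 tilt [-0.0004 -0.0001] F [-0.  -0.1 -1.3] M [ 0.02 -0.04  0.03] w 8.6 j [ 18.  27.  -7.  -0. -55.  56.]
tool shift mm [  0.3  -0.1 -13.4]
turn z rad -0.0003
```

Through both slots, no contact forces. Now pressing against the collar spring.

```bash
python3 -m crank '[{"linear":[0,0,0.002],"delta_rot":[0,0,0],"gripper":0},{"linear":[0,0,0.001],"delta_rot":[0,0,0],"gripper":0},{"linear":[0,0,0],"delta_rot":[0,0,0],"gripper":0}]'|grep -E "pos|force|wid";python3 -m crank '[{"linear":[0,0,0.0015],"delta_rot":[0,0,0],"gripper":0},{"linear":[0,0,0.001],"delta_rot":[0,0,0],"gripper":0},{"linear":[0,0,0],"delta_rot":[0,0,0],"gripper":0}]'|grep -E "pos|force|wid";python3 -m crank '[{"linear":[0,0,0.0015],"delta_rot":[0,0,0],"gripper":0},{"linear":[0,0,0],"delta_rot":[0,0,0],"gripper":0}]'|grep -E "pos|force|wid";python3 go.py 0.6256 0.0390 0.128 -15.5
```

```text
tcp_pos: [0.6254, 0.039, 0.1118]
wrist_force: [0.3, 0.2, -1.1]
gripper_width: 0.102
tcp_pos: [0.6255, 0.039, 0.1099]
wrist_force: [-1.0, 0.8, 4.0]
gripper_width: 0.101
tcp_pos: [0.6255, 0.039, 0.1084]
wrist_force: [-1.8, 1.1, 5.9]
gripper_width: 0.098
t 26.8 tcp [0.6255 0.039  0.1084] yaw -15.5 tilt [ 0.0005 -0.0001] F [-1.8  1.1  5.9] M [ 0.12  0.68 -0.  ] w 8.5 j [ 18.  28.  -8.   0. -54.  56.]
tool shift mm [  0.1  -0.  -19.6]
turn z rad -0.0
```

```bash
python3 -m crank '[{"linear":[0,0,0.0013],"delta_rot":[0,0,0],"gripper":0},{"linear":[0,0,0],"delta_rot":[0,0,0],"gripper":0}]'|grep -E "pos|force|wid";python3 go.py
```

```text
tcp_pos: [0.6256, 0.039, 0.1074]
wrist_force: [-3.3, 0.3, 6.8]
gripper_width: 0.1
t 27.05 tcp [0.6256 0.039  0.1074] yaw -15.5 tilt [ 0.0006 -0.0002] F [-3.3  0.3  6.8] M [ 0.16  0.87 -0.01] w 8.7 j [ 18.  28.  -8.   0. -54.  56.]
```

```bash
python3 -m crank '[{"linear":[0,0,0],"delta_rot":[0,0,0.07],"gripper":0},{"linear":[0,0,0],"delta_rot":[0,0,0.1],"gripper":0},{"linear":[0,0,0],"delta_rot":[0,0,0.1],"gripper":0},{"linear":[0,0,0],"delta_rot":[0,0,0.1],"gripper":0},{"linear":[0,0,0],"delta_rot":[0,0,0],"gripper":0}]'|grep -E "pos|force|wid";python3 go.py
```

```text
tcp_pos: [0.6266, 0.039, 0.1078]
wrist_force: [-0.7, -0.2, 6.7]
gripper_width: 0.103
t 27.68 tcp [0.6266 0.039  0.1078] yaw -36.72 tilt [0.0032 0.    ] F [-0.7 -0.2  6.7] M [-0.03  0.28  0.03] w 9.0 j [ 18.  28.  -8.   0. -54.  35.]
```

```bash
python3 -m crank '[{"linear":[0,0,0],"delta_rot":[0,0,0.1],"gripper":0},{"linear":[0,0,0],"delta_rot":[0,0,0.13],"gripper":0},{"linear":[0,0,0],"delta_rot":[0,0,0.13],"gripper":0},{"linear":[0,0,0],"delta_rot":[0,0,0.13],"gripper":0},{"linear":[0,0,0],"delta_rot":[0,0,0],"gripper":0}]'|grep -E "pos|force|wid";python3 go.py; python3 -m crank '[{"linear":[0,0,0],"delta_rot":[0,0,0.12],"gripper":0},{"linear":[0,0,0],"delta_rot":[0,0,0.13],"gripper":0},{"linear":[0,0,0],"delta_rot":[0,0,0.13],"gripper":0},{"linear":[0,0,0],"delta_rot":[0,0,0.13],"gripper":0},{"linear":[0,0,0],"delta_rot":[0,0,0.12],"gripper":0},{"linear":[0,0,0],"delta_rot":[0,0,0.081],"gripper":0},{"linear":[0,0,0],"delta_rot":[0,0,0],"gripper":0},{"linear":[0,0,0],"delta_rot":[0,0,0],"gripper":0}]'|grep -E "pos|force|wid";python3 go.py 0.6256 0.039 0.1076 -105.5
```

```text
tcp_pos: [0.627, 0.039, 0.108]
wrist_force: [-0.2, -0.1, 6.1]
gripper_width: 0.102
t 28.3 tcp [0.627 0.039 0.108] yaw -64.8 tilt [0.0041 0.0002] F [-0.2 -0.1  6.1] M [ 0.01  0.09 -0.02] w 8.8 j [ 18.  28.  -8.   0. -54.   7.]
tcp_pos: [0.627, 0.0391, 0.1079]
wrist_force: [-0.3, 0.4, 6.0]
gripper_width: 0.099
t 29.3 tcp [0.627  0.0391 0.1079] yaw -105.5 tilt [0.0041 0.0002] F [-0.3  0.4  6. ] M [ 0.05  0.03 -0.04] w 8.7 j [ 18.  28.  -8.   0. -54. -34.]
tool shift mm [0.4 1.3 0.3]
turn z rad 0.0
```

```bash
python3 -m crank '[{"linear":[0,0,-0.001],"delta_rot":[0,0,0],"gripper":0},{"linear":[0,0,-0.001],"delta_rot":[0,0,0],"gripper":0},{"linear":[0,0,0],"delta_rot":[0,0,0],"gripper":0}]'|grep -E "pos|force|wid";python3 -m crank '[{"linear":[0,0,0],"delta_rot":[0,0,0],"gripper":12},{"linear":[0,0,0],"delta_rot":[0,0,0],"gripper":30},{"linear":[0,0,0],"delta_rot":[0,0,0],"gripper":40},{"linear":[0,0,0],"delta_rot":[0,0,0],"gripper":40},{"linear":[0,0,0],"delta_rot":[0,0,0],"gripper":40}]'|grep -E "pos|force|wid";python3 go.py
```

```text
tcp_pos: [0.6269, 0.0391, 0.1094]
wrist_force: [2.6, 0.3, 5.6]
gripper_width: 0.107
tcp_pos: [0.6249, 0.039, 0.1082]
wrist_force: [0.5, 0.3, -0.3]
gripper_width: 0.389
t 30.3 tcp [0.6249 0.039  0.1082] yaw -105.53 tilt [-0.0011 -0.0002] F [ 0.5  0.3 -0.3] M [ 0.03 -0.03 -0.  ] w 33.9 j [ 18.  28.  -8.  -0. -54. -34.]
```

```bash
python3 -m crank '[{"linear":[0,0,-0.015],"delta_rot":[0,0,0],"gripper":40},{"linear":[0,0,-0.04],"delta_rot":[0,0,0],"gripper":50},{"linear":[0,0,-0.05],"delta_rot":[0,0,0],"gripper":50},{"linear":[-0.03,-0.03,-0.02],"delta_rot":[0,0,0],"gripper":50},{"linear":[-0.04,-0.04,0],"delta_rot":[0,0,0],"gripper":50},{"linear":[-0.04,-0.04,0],"delta_rot":[0,0,0],"gripper":50},{"linear":[-0.04,-0.04,0],"delta_rot":[0,0,0],"gripper":50},{"linear":[-0.03,-0.03,0],"delta_rot":[0,0,0],"gripper":50},{"linear":[0,0,0],"delta_rot":[0,0,0],"gripper":50}]'|grep -E "pos|force|wid";python3 go.py;python3 - <<'E'
from h import *
s=capture("scene");t=capture("top")
crop(s,260,165,100,80,8,"pics/s10.png"); crop(t,210,125,100,80,8,"pics/t10.png");cv2.imwrite("pics/full10.png",np.vstack([s["img"][:300],t["img"][:300]]))
E
```

```text
tcp_pos: [0.8482, 0.1661, 0.2276]
wrist_force: [0.1, -0.1, -1.3]
gripper_width: 0.5
t 31.43 tcp [0.8482 0.1661 0.2276] yaw -105.46 tilt [-0.0056 -0.001 ] F [ 0.1 -0.1 -1.3] M [ 0.04 -0.05  0.01] w 43.5 j [ 22.  49.  50.  -0. -91. -37.]
```

View pics/s10.png

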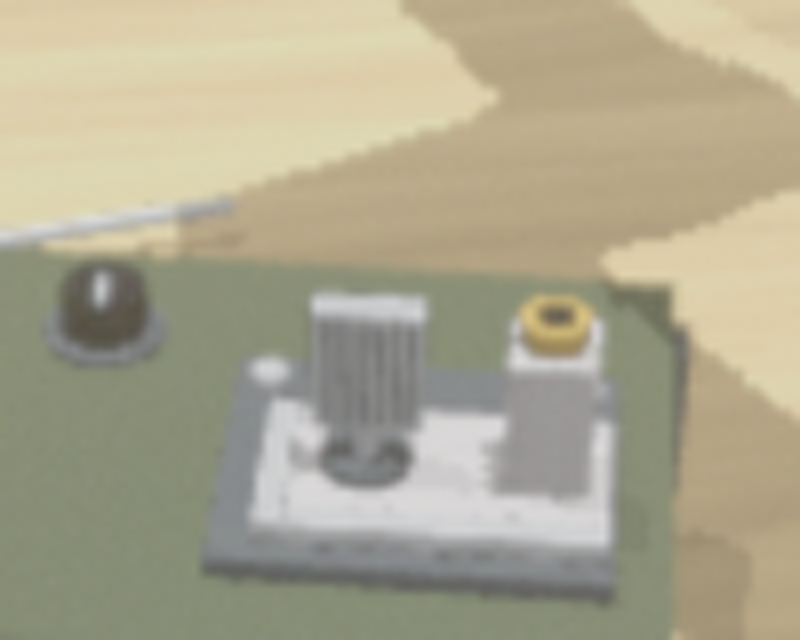

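View pics/t10.png

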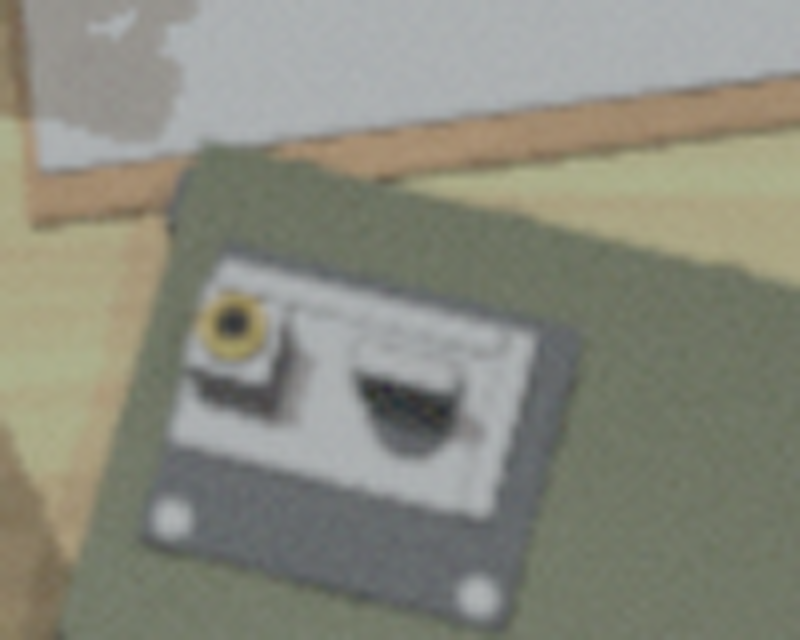

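View pics/full10.png

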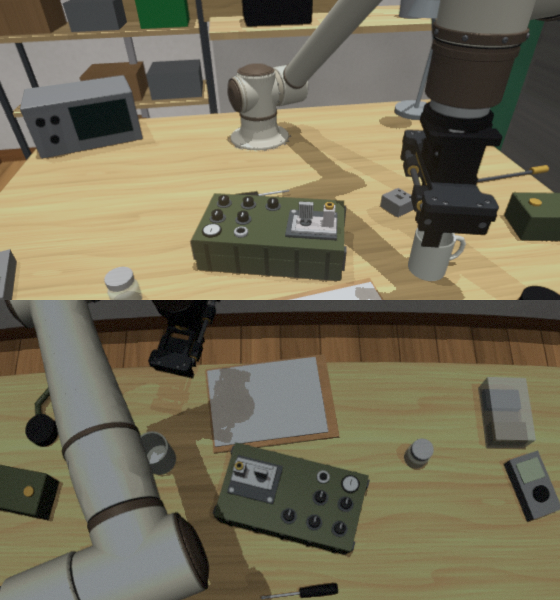

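Run:
```python
from h import *
s=capture("scene"); x,y=.5925,.2047
def P(dx,dy,z):
    X=x+dx/1e3;Y=y+dy/1e3
    return np.round((proj(s,[X*.9636+Y*.2672,-X*.2672+Y*.9636,z])[0]-[260,165]+.5)*8-.5)
for d in(0,.002): print([P(a,b,.1435+d) for a,b in((4.5,-14),(4.5,14),(-4.5,14),(-4.5,-14))])
print("collar",P(12,0,.095),P(12,0,.099),"block socket",P(0,46,.143),"plate corner",P(22,62,.095))
```

```text
[array([303., 308.]), array([418., 315.]), array([420., 294.]), array([306., 288.])]
[array([303., 301.]), array([418., 308.]), array([420., 288.]), array([306., 281.])]
collar [354. 488.] [355. 475.] block socket [550. 314.] plate corner [602. 529.]
```

```bash
python3 -c "
from station import workorder,r
print(workorder.finish_job()); print(r.sense()['time_s'])"
```

```text
the job is handed in; nothing more can be done
None
the job is handed in; nothing more can be done
```

The bracket is seated against the long fence and the end stop, and the thumbscrew is locked through both slots. I let go and handed the job in at about 31.5 s; no verdict came back.

**What I did:**
- **Bracket:** I gripped it by the block, set it on the adapter plate and slid it into the fence, then along to the end stop. I felt both contacts; the highest push in the readings was about 13 N.
- **Screw:** it went through both slots with no noticeable contact force. I pressed it down about 4.4 mm, turned it a quarter turn clockwise, eased it up and released it.

**What the last checks showed:**
- **Seating:** the last pictures show the bracket flush with the fence and stop, and the screw upright with its wing along the radio's length.
- **Lock:** the crossbar is out of sight, so I judged the lock by the wing's height. It matches the locked height rather than 2 mm higher, but that difference is only about one pixel.
- **Bystanders:** the mug, jar and screwdriver look undisturbed by eye; I did not measure them again.

**What disagreed:**
- **Cameras:** the two cameras differed by 2 to 4 mm on positions. I used values between them together with the felt contacts.
- **Sliding force:** sliding towards the end stop took about 12 N until I eased off the push on the fence.

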